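# Take the battery pack out of a cordless desk lamp

## Robot

A 6-joint arm with a two-finger parallel gripper is mounted at the origin on the work surface. World frame = base frame: x ahead of the robot, y to its left, z up, the work surface at z = 0. Lengths are in m, angles in rad, forces in N, time in s.
With the tool pointing down it reaches from about 0.35 to 0.925 m from the base axis. Payload 6.4 kg.
Tool frame: the origin (TCP) lies at the very end of the fingers, on their centre line; the grasp point (between the pads) lies 19 mm behind it; z points along the fingers, x is the direction in which the jaws open and shut, and the axes are right-handed (so a half turn about z gives the same grasp; the last joint's range is limited). The gripper opens to 94 mm and grips with 3 to 60 N. Pads are 16 mm wide; open, the fingers measure 119 mm over their backs; the gripper's body (75 mm by 177 mm) begins 78 mm behind the grasp point.
Start: joints at [-0.174, 0.245, 1.558, -0, 1.339, -0.174], TCP at [0.65, 0, 0.205] pointing down, gripper open.
Joint ranges: [-3.13, 3.13], [-1.02, 2.26], [0.13, 2.54], [-0.95, 4.09], [0.21, 2.88], [-2.74, 2.74]. Speed limits (rad/s): [2.57, 2.57, 3.14, 3.14, 3.14, 3.14].

## Interface

Orientations are given as a rotation vector (axis times angle).
In Python, from station import readout, camera, camera_params, manip gives the robot as it stands.
- The arm moves only by the shell command python3 -m creep 'ROWS' [FORCE]. ROWS is JSON, a list of rows, each an object of numbers: "jaw": the finger opening in mm, from 0 to 94; "dx", "dy", "dz": the shift along the tool's x, y, z in mm; "twist": the turn about the tool's z in rad. In form: [{"jaw": .., "dx": .., "dy": .., "dz": .., "twist": ..}, ...]. A call has 1 to 12 rows; each row shifts and turns the commanded pose from where the row before left it, along the tool's axes as they then stand; what a row does not reach is not made up. A row lasts 1/8 s, in which the tool goes at most 62.5 mm and 10.7 degrees, less where a joint would pass 70% of its speed; a pose out of reach is approached as far as the arm can. A call is refused whole if a number of a shift passes 62.5 or a number of a turn 0.188, either way. A call with a gripper value outside its range is refused whole. The fingers move at their own pace and stop on an object; FORCE is the grip in N (left out, the last holds). Time passes only in rows, so rows that do not move let the fingers close. It gives the time, the measured TCP pose, the force and the opening at its end, in the units of the state.
- readout.observe(): the state, without advancing time (a new reading comes with each control period).
- camera(name): name is "scene" or "side" or "wrist"; returns the picture (480x640x3 uint8, blue, green, red); there is no depth.
- camera_params(name): a dict with "fx", "fy", "cx", "cy" (pixels), "R" (3x3) and "t" (3): a world point X has camera coordinates R X + t. Camera axes: x right, y down, z forward; pixel columns grow to the right and rows downward; lengths in m; the calibration is good to about 2 mm. A picture is of the moment at which its call begins: read the wrist's pose just before it. camera_params takes no time and is no camera call; for the wrist camera it gives the pose at the moment of the call.
- manip.close_job(): hands the job in, once; it reports no verdict.
The state is a dict: "t": time; "q": joint angles; "joint_vel": joint speeds; "joint_efforts": joint torques, N m; "ee_pos": TCP position; "ee_rot": TCP orientation; "contact_force": force on the tool from outside, world axes, zero at the start; "wrist_torque": the same for the moment, N m; "width": finger opening in m.
Only numpy, scipy, OpenCV 4.12 (cv2) and the standard library are available. Lean on these libraries where they do the work, as an engineer would, in place of code of your own. Each camera call takes 0.05 s, during which the arm holds its last target.

## Task

The desk lamp's battery pack has to come out for charging. Squeeze the cover's release tab in towards its finger ridge, pivot the cover up about its hinge edge without forcing it, draw it out and lay it flat, ridge up, on the bare shelf. Then slide the pack against its contact springs, away from the hinge edge, until its lugs are free of the keeper lips, lift it out unforced and set it on the bare shelf, grip bar up; drop nothing, and leave the other things where they are.

Things in the scene. Friction and masses are not known exactly. Their poses are not given: they have to be found in the camera images.
- lamp: Cordless desk lamp fixed to the shelf. Grey box base, x -78 to 78, y -170 to 55, 46 high; origin on the shelf under the middle of the battery hatch; z up, x from the cover's hinge edge to its tab edge. Hatch: opening in the base's top, x -50 to 50, y -36.5 to 36.5. A toggle switch, 22 tall, stands on the base at x -35, y -93.
- stem (a point): Foot of the lamp's stem (14 thick) on the base, at x 45, y -135, z 54 of the lamp; axes as the lamp's. From its top an arm and a shade (108 across) reach away to the lamp's -y, 250 to 330 above the shelf.
- hinge_lip (a point): Middle of the lower edge of the hinge lip, the 3 thick border of the hatch at x -50, y 0, z 43 of the lamp; axes as the lamp's. The cover's tab edge swings up about this edge (axis along the lamp's y).
- latch_lip (a point): Middle of the lower edge of the latch lip, the 3 thick border at the other end of the hatch, x 50, y 0, z 43 of the lamp; the tab's nose catches 4 mm under it.
- bay_floor (a point): Middle of the floor of the battery bay under the cover, at z 6 of the lamp (40 below the base's top); axes as the lamp's. The bay measures 118 (x) by 63 (y).
- cover: Loose snap-in battery cover, grey plastic, 55 g, lying in the hatch, its outer face flush with the base's top, about 1.5 mm of play sideways. Plate 95 (x) by 70 (y) by 3. Origin under its middle, 8 below its outer face: the level it rests on when laid flat (on skirt ribs). z out of its outer face, x from hinge edge to tab edge; in place its axes are the lamp's, origin at z 38.
- ridge_face (a point): Middle of the side of the cover's finger ridge that looks to the hinge edge (x 18 of the cover, 6.5 above the plate). The ridge stands on the plate: 4 thick (x 18 to 22), 30 long (y -15 to 15), 13 tall. Axes as the cover's.
- tab (a joint): Inward travel (m) of the cover's spring release tab, towards the ridge: 0 out, 0.0065 at its stop. 4 N starts it, 9 N brings it to the stop; let go, it springs back. The cover is free only from about 5.5 mm of travel on. Pinch tab and ridge together across their outer faces: 28 apart with the tab out, 21.5 fully in. Over 25 of free space for a finger on each side.
- tab_face (a point): Middle of the tab's outer face (x 46 of the cover with the tab out, 8 above the plate); moves with the tab; axes as the cover's. The tab is an upstand 4 thick, 22 wide (y -11 to 11), 13 tall above the plate, at the edge opposite the lugs.
- lugs (a point): Between the cover's two lugs, at their upper side, x -50, y 0 of the cover; in place it lies just under the hinge lip. The lugs (x -47 to -57 of the cover) reach under that lip. With the tab held in, swing the tab edge up 30 degrees or so, then draw the cover out along its own +x by about 12 mm; then the lugs are clear. Axes as the cover's.
- pack: Loose black battery pack, about 0.17 kg, body 72 (x) by 47 (y) by 18 high, at first hidden under the cover; origin at the centre of its underside, z up; in the bay its axes are the lamp's, its origin 1 mm to -x of the bay's middle, 1.5 mm of play sideways. Four lugs on its long sides (60 over all, 14 long, 5 thick, 2 above the underside) are caught under keeper lips.
- pack_grip (a point): Middle of the grip bar on the pack, 24 above the pack's underside. The bar is 12 thick (x -6 to 6), 40 long (along y), 12 tall (z 18 to 30 of the pack); in the bay there are over 28 mm free on both its x sides. Axes as the pack's.
- keeper (a point): Inner lower corner (x 10.5, y 25.5, z 16 of the lamp) of one of four fixed keeper lips on the bay's long walls, 6 thick, 3 above the pack's lugs. Raise the pack 1 to 2 mm off the floor (pressed down it drags), slide it along the lamp's +x against sprung contacts (3 N to start, 6 N at the stop, felt about 7.5 mm on); the lugs are free from 4.5 mm on and, held near the stop, it lifts out.
- pen_cup: Bystander: bamboo pen cup with two nylon shuttlecocks, 76 across, 150 tall with them; origin under its centre.
- shuttle_tube: Bystander: grey shuttle tube lying along its y, 385 long, 71 across; origin under its middle.
- carabiner: Bystander: steel carabiner lying flat, 85 by 48 by 10; origin under its middle.
- glasses_case: Bystander: black eyeglass case, 160 (x) by 64 by 44; origin under its centre.
- tape_roll: Bystander: roll of grip tape, 60 across, 28 tall; origin under its centre.
- door_wedge: Bystander: wooden door wedge, 120 (y) by 40 by 25 at its thick end; origin under its centre.
There are look-alikes about, which are no part of the job. There is more than one size of the cover; the job needs the largest.

How it is judged:
By the outcome, as a careful person would: the job done as asked, in the order asked, and still so for the second after the job is handed in, with the robot touching nothing.
It also fails if it takes over 58 s, if anything falls off the work surface, if the arm or the gripper's body presses on something with over 40 N, if the wrist force passes 120 N, or if a joint passes its speed limit or range.

## Working session

There is one attempt and no reset: what is moved stays moved. The work goes in short steps, Python scripts to look and compute and a shell command to move; the robot and the scene stay as the last step left them, time stands still between calls to the robot, and variables do not carry over. Pictures are saved under pics/ and viewed, and the job is handed in when it is done.

```bash
ls; mkdir -p pics; python3 - <<'E'
from station import readout, camera, camera_params, manip
import cv2,numpy as np
s=readout.observe();print(s)
for n in("scene","side","wrist"):
    p=camera_params(n);print(n,{k:np.round(v,4).tolist() for k,v in p.items()})
    cv2.imwrite(f"pics/{n}0.png",camera(n))
E
```

```text
pics
{'t': 0.0, 'q': array([-1.74115721e-01,  2.45805661e-01,  1.55897558e+00,  1.11282974e-06,
        1.33869593e+00, -1.74109562e-01]), 'joint_vel': array([-2.63928489e-05,  1.23980001e-04, -1.35062414e-04, -1.52481875e-03,
        5.36597314e-04, -1.00251000e-04]), 'joint_efforts': array([ 8.38778797e-04, -4.15839279e+01, -3.14599335e+01,  6.84806099e-02,
        3.33599187e-02, -1.41738678e-04]), 'ee_pos': array([6.49413203e-01, 9.92156820e-05, 2.04371403e-01]), 'ee_rot': array([-3.14126377e+00,  1.00773139e-05,  2.91484322e-03]), 'contact_force': array([-0.35770631, -0.79552806,  1.10362778]), 'wrist_torque': array([ 0.00809078, -0.01072341, -0.03832999]), 'width': 0.09405000508411053}
scene {'fx': 595.6271, 'fy': 595.6271, 'cx': 326.8577, 'cy': 237.568, 'R': [[-0.2316, 0.9727, -0.0154], [0.8207, 0.1868, -0.5399], [-0.5223, -0.1377, -0.8416]], 't': [0.0698, -0.4416, 1.4934]}
side {'fx': 604.2154, 'fy': 604.2154, 'cx': 325.8567, 'cy': 245.0347, 'R': [[0.9104, -0.4136, -0.003], [-0.3017, -0.6591, -0.6889], [0.283, 0.6281, -0.7248]], 't': [-0.5225, 0.2453, 1.1315]}
wrist {'fx': 338.382, 'fy': 338.382, 'cx': 319.8688, 'cy': 238.3506, 'R': [[1.0, 0.0005, -0.0005], [0.0006, -0.966, 0.2586], [-0.0003, -0.2586, -0.966]], 't': [-0.6491, -0.0278, 0.3891]}
```

View pics/scene0.png

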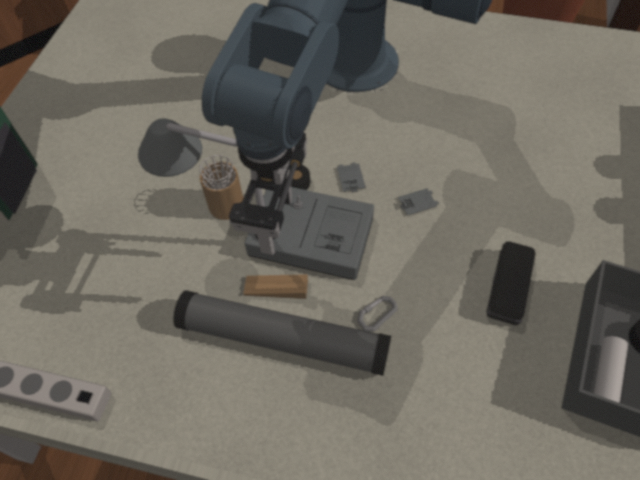

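View pics/side0.png

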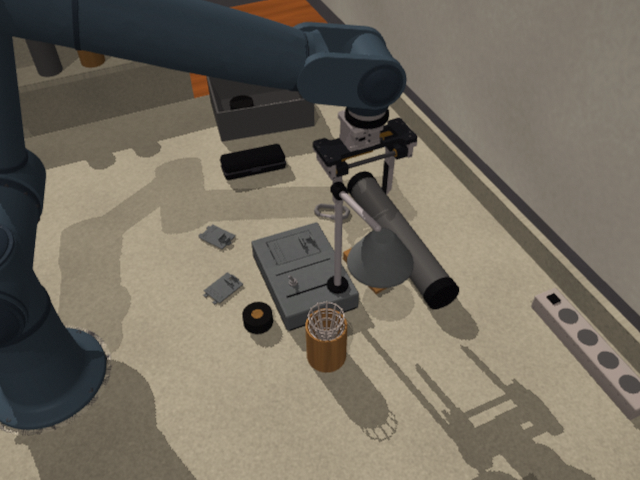

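View pics/wrist0.png

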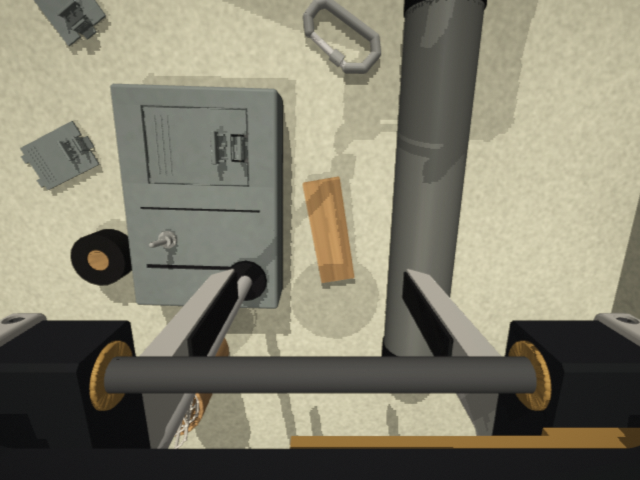

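The wrist view shows the lamp base, with its hatch at about (196,146). Possible covers: the one in the hatch (196,146), a loose one at (60,155) and a loose one at (70,15). The one in the hatch fits the description. I'll check it in a close crop.

```bash
cat > h.py <<'E'
import numpy as np,cv2
from station import readout,camera,camera_params,manip
from scipy.spatial.transform import Rotation as Ro
def ray(p,uv):
    uv=np.atleast_2d(np.array(uv,float))
    d=np.c_[(uv[:,0]-p['cx'])/p['fx'],(uv[:,1]-p['cy'])/p['fy'],np.ones(len(uv))]
    R=np.array(p['R']);t=np.array(p['t']);return -R.T@t,d@R
def onz(p,uv,z):
    c,d=ray(p,uv);return c+d*((z-c[2])/d[:,2])[:,None]
def proj(p,X):
    X=np.atleast_2d(X)@np.array(p['R']).T+np.array(p['t'])
    return np.c_[X[:,0]/X[:,2]*p['fx']+p['cx'],X[:,1]/X[:,2]*p['fy']+p['cy']]
def tri(p1,u1,p2,u2):
    A=[];b=[]
    for p,u in((p1,u1),(p2,u2)):
        c,d=ray(p,u);d=d[0]/np.linalg.norm(d[0]);M=np.eye(3)-np.outer(d,d);A.append(M);b.append(M@c)
    return np.linalg.lstsq(np.vstack(A),np.hstack(b),rcond=None)[0]
def snap(n,name,crop=None,k=1):
    p=camera_params(n);im=camera(n)
    cv2.imwrite(f"pics/{name}_raw.png",im)
    import pickle;pickle.dump(p,open(f"pics/{name}.pkl","wb"))
    if crop:
        a,b,c,d=crop;im=cv2.resize(im[b:d,a:c],None,fx=k,fy=k,interpolation=cv2.INTER_CUBIC)
    cv2.imwrite(f"pics/{name}.png",im);return im,p
E
python3 - <<'E'
from h import *
im=cv2.imread("pics/wrist0.png");cv2.imwrite("pics/w0c.png",cv2.resize(im[70:220,100:300],None,fx=4,fy=4,interpolation=cv2.INTER_CUBIC))
E
```

```text
(no output)
```

View pics/w0c.png

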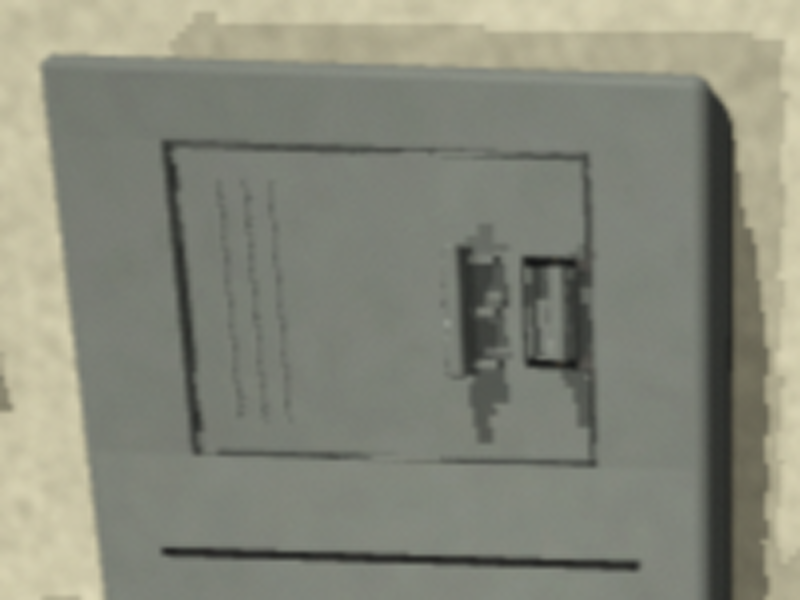

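The crop shows the cover in the hatch: ridge at about crop (480,310), tab at (550,310), so the hinge edge is on the left and the tab edge on the right. Hatch corners at about (165,142), (588,155), (595,464) and (196,453) in the crop.

```bash
python3 - <<'E'
from h import *
p=camera_params("wrist")
c=np.array([[165,142],[588,155],[595,464],[196,453]])/4+[100,70]
X=onz(p,c,.046);print(X.round(4))
print([round(np.linalg.norm(X[i]-X[(i+1)%4]),4) for i in range(4)])
base=np.array([[45,60],[703,78]])/4+[100,70];print('base',onz(p,base,.046).round(4))
# similarity fit of model corners: hinge+y, tab+y, tab-y, hinge-y
M=np.array([[-50,36.5],[50,36.5],[50,-36.5],[-50,-36.5]])/1000
o=X[:,:2].mean(0);H=M.T@(X[:,:2]-o);a=np.arctan2(H[0,1]-H[1,0],H[0,0]+H[1,1])
print('o',o,'yaw deg',np.degrees(a))
L=lambda x,y,z:np.array([*(o+np.array([[np.cos(a),-np.sin(a)],[np.sin(a),np.cos(a)]])@[x/1000,y/1000]),z/1000])
for n,v in dict(stem=(45,-135,54),ridge=(20,0,59),tab=(44,0,59),pinch=(32,0,54)).items():
    w=L(*v);print(n,w.round(4),[proj(camera_params(k),w)[0].round(1).tolist() for k in("scene","side","wrist")])
# known-scale check of the loose ones
s=readout.observe();print(s['ee_pos'],s['t'])
E
```

```text
[[0.4826 0.112  0.046 ]
 [0.581  0.1092 0.046 ]
 [0.5788 0.0375 0.046 ]
 [0.4804 0.0401 0.046 ]]
[np.float64(0.0985), np.float64(0.0718), np.float64(0.0984), np.float64(0.072)]
base [[0.4574 0.1297 0.046 ]
 [0.6085 0.1259 0.046 ]]
o [0.53070345 0.07470956] yaw deg -1.6412641197614426
stem [ 0.5718 -0.0615  0.054 ] [[263.4, 230.9], [337.5, 282.9], [245.6, 282.3]]
ridge [0.5507 0.0741 0.059 ] [[333.9, 233.6], [301.5, 240.2], [213.4, 147.6]]
tab [0.5747 0.0734 0.059 ] [[330.7, 243.9], [312.0, 237.1], [239.3, 148.4]]
pinch [0.5627 0.0738 0.054 ] [[332.3, 240.1], [306.8, 240.3], [227.8, 148.0]]
[6.49542999e-01 8.62556347e-05 2.04632544e-01] 0.15
```

```bash
python3 -m creep '[{"dy":-40,"twist":0.0286},{"dx":-40,"dy":-34,"dz":20},{"dx":-40,"dz":20},{"dx":-9},{}]' 15; python3 - <<'E'
from h import *
s=readout.observe();print(s['t'],s['ee_pos'],s['ee_rot'],s['contact_force'],s['q'])
im,p=snap("wrist","w1")
im,p=snap("scene","s1",(220,120,480,330),3)
for n,px in dict(case=(510,280),car=(375,312),lk1=(350,177),lk2=(415,201),free=(430,270)).items():
    print(n,onz(p,px,0.0).round(3))
E
```

```text
0.15 [6.49542999e-01 8.62556347e-05 2.04632544e-01] [-3.14137768e+00 -6.91582583e-05  2.23739807e-03] [ 0.66834977 -0.12723108  0.20717176] [-1.74084371e-01  2.45611811e-01  1.55872044e+00 -3.68054765e-05
  1.33870043e+00 -1.74119909e-01]
case [[0.542 0.422 0.   ]]
car [[0.668 0.18  0.   ]]
lk1 [[0.362 0.066 0.   ]]
lk2 [[0.395 0.214 0.   ]]
free [[0.554 0.268 0.   ]]invalid input
```

View pics/w1.png

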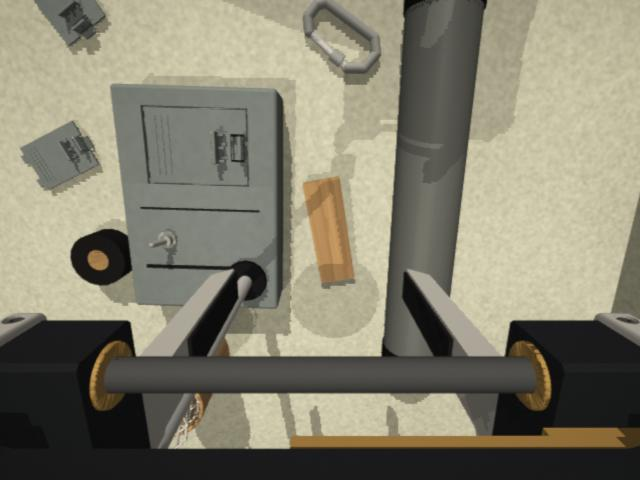

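View pics/s1.png

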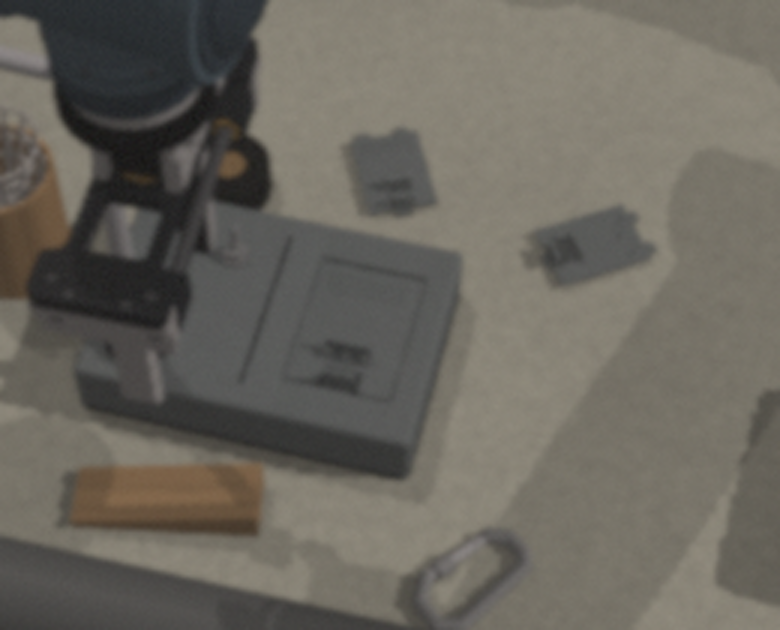

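The first call was refused because each row needs every key. The picture is unchanged. Spots found on the shelf: carabiner at about (0.668,0.18), glasses case at about (0.54,0.42) and a free patch around (0.55,0.27).

```bash
python3 -m creep '[{"jaw":94,"dx":0,"dy":-40,"dz":0,"twist":0.0286},{"jaw":70,"dx":-40,"dy":-34,"dz":20,"twist":0},{"jaw":60,"dx":-40,"dy":0,"dz":20,"twist":0},{"jaw":56,"dx":-9,"dy":0,"dz":0,"twist":0},{"jaw":56,"dx":0,"dy":0,"dz":0,"twist":0}]' 15; python3 - <<'E'
from h import *
s=readout.observe();print(s['t'],s['ee_pos'],s['ee_rot'],s['contact_force'],s['q'])
im,p=snap("wrist","w1")
E
```

```text
t: 0.88
ee_pos: [0.5631, 0.0762, 0.1667]
ee_rot: [3.141, -0.046, 0.004]
contact_force: [-0.2, 0.1, -0.1]
width: 0.0579
0.875 [0.56309969 0.07623092 0.16673852] [ 3.1411458 -0.0456219  0.0038794] [-0.17120655  0.14092767 -0.13391126] [-6.49237750e-02  9.20207479e-02  1.80453627e+00  1.20466833e-05
  1.24256327e+00 -3.58817543e-02]
```

View pics/w1.png

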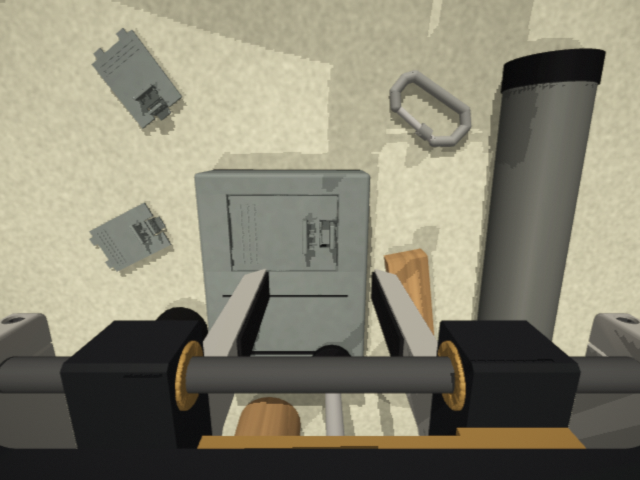

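The wrist now looks over the hatch, with the tab and ridge at about (325,235). The two loose, smaller look-alikes are at (137,80) and (132,237). Next I'll measure the ridge and tab more precisely.

```bash
python3 - <<'E'
from h import *
s=readout.observe();print(s['t'],s['ee_pos'],s['ee_rot'])
im,p=snap("wrist","w2",(215,180,375,290),5)
p=camera_params("wrist");print(proj(p,s['ee_pos']))
ps=camera_params("side");print('cup',onz(ps,(327,360),0.0))
im,_=snap("side","sd2",(240,200,370,340),5)
E
```

```text
0.925 [0.56386882 0.07603811 0.1671568 ] [ 3.14106753 -0.04605446  0.00531906]
[[319.93105433 283.05016703]]
cup [[ 4.91796631e-01 -1.85983922e-01  1.11022302e-16]]
```

View pics/w2.png

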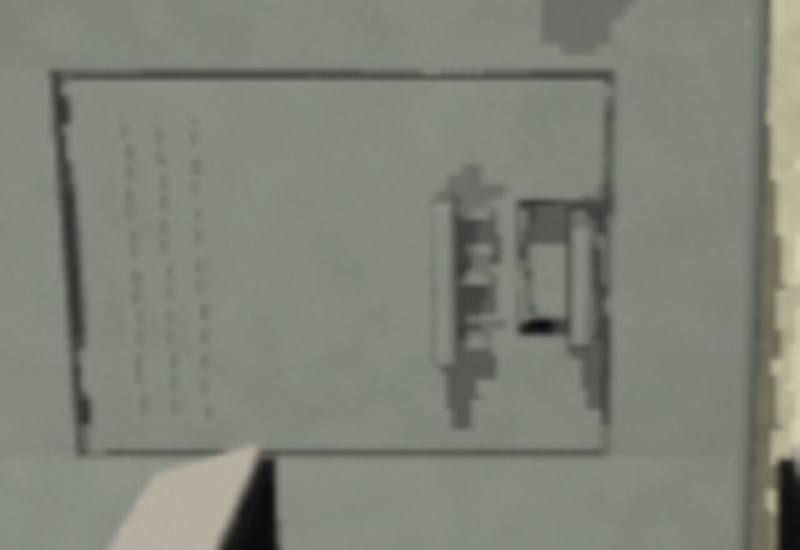

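View pics/sd2.png

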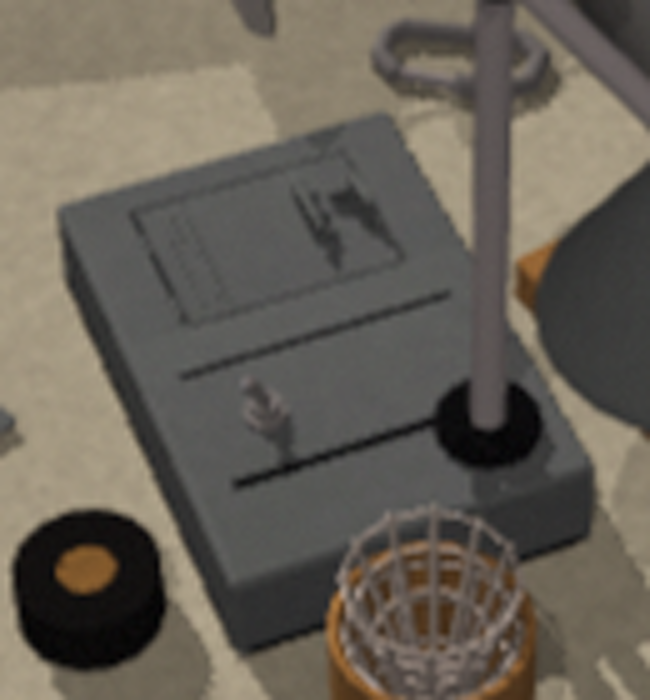

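Crop: the ridge top strip spans x 435–455, y 203–365. The tab top spans x 568–590, y 207–345. The tab sits in its own cutout (518–605), so the finger has room there.

```bash
python3 - <<'E'
from h import *
import pickle
p=pickle.load(open("pics/w2.pkl","rb"))
f=lambda L,z:onz(p,np.array(L)/5+[215,180],z)
H=f([(54,72),(612,72),(606,452),(82,452)],.046);print(H.round(4),H.mean(0).round(4))
print('ridge',f([(434,203),(456,203),(456,365),(434,365)],.059).round(4))
print('tab',f([(568,207),(590,207),(592,345),(570,345)],.059).round(4))
s=readout.observe();print(s['t'],s['ee_pos'],s['ee_rot'])
E
```

```text
[[0.482  0.1125 0.046 ]
 [0.5807 0.1096 0.046 ]
 [0.5784 0.0381 0.046 ]
 [0.4801 0.0412 0.046 ]] [0.5303 0.0753 0.046 ]
ridge [[0.5489 0.0896 0.059 ]
 [0.5527 0.0895 0.059 ]
 [0.5515 0.0602 0.059 ]
 [0.5476 0.0603 0.059 ]]
tab [[0.572  0.0882 0.059 ]
 [0.5758 0.0881 0.059 ]
 [0.5757 0.0632 0.059 ]
 [0.5718 0.0633 0.059 ]]
1.025 [0.56402255 0.07595827 0.16696629] [ 3.14110297 -0.04622788  0.00473168]
```

```bash
python3 -m creep '[{"jaw":56,"dx":-4,"dy":1,"dz":40,"twist":0},{"jaw":54,"dx":0,"dy":0,"dz":40,"twist":0},{"jaw":50,"dx":0,"dy":0,"dz":25,"twist":0},{"jaw":50,"dx":0,"dy":0,"dz":10,"twist":0},{"jaw":50,"dx":0,"dy":0,"dz":0,"twist":0},{"jaw":50,"dx":0,"dy":0,"dz":0,"twist":0}]' 15; python3 - <<'E'
from h import *
im,p=snap("wrist","w3",(200,150,440,330),3)
im,p=snap("side","sd3",(240,180,370,300),5)
s=readout.observe();print(s['t'],s['ee_pos'],s['ee_rot'],s['contact_force'])
E
```

```text
t: 1.78
ee_pos: [0.5594, 0.0755, 0.052]
ee_rot: [3.141, -0.045, 0.004]
contact_force: [-0.7, 0.8, 0.2]
width: 0.05
1.875 [0.55912902 0.07557598 0.05185529] [ 3.14114789 -0.04492271  0.00396284] [ 0.2375942   0.34598748 -1.39716092]
```

View pics/w3.png

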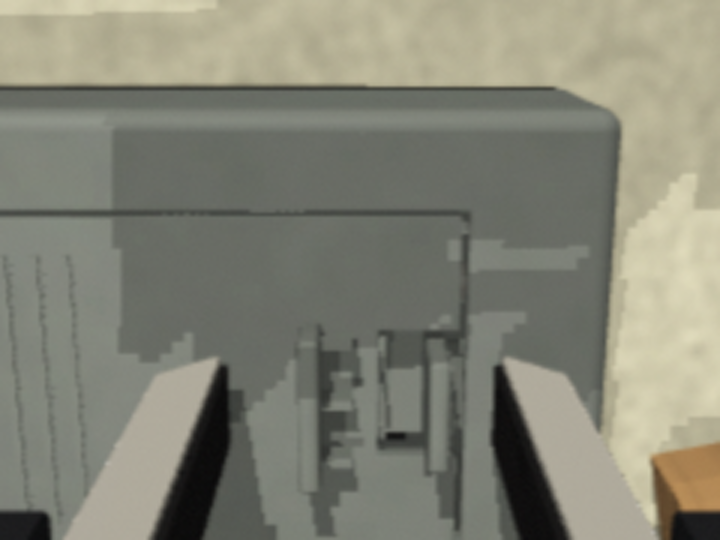

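View pics/sd3.png

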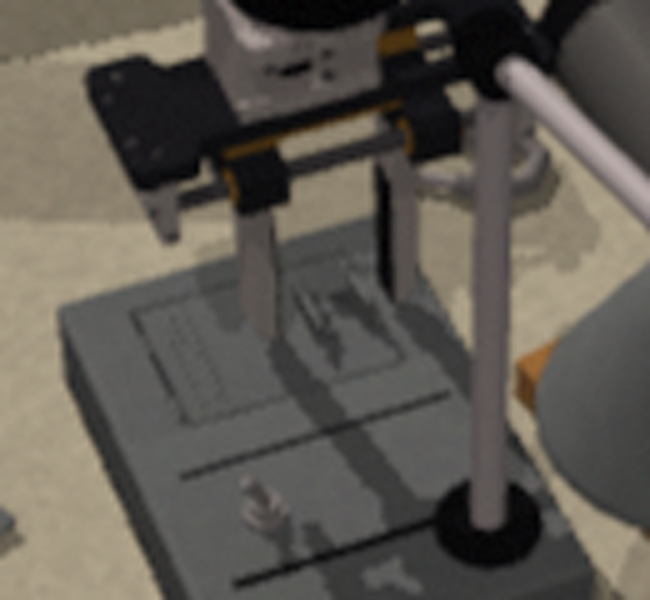

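The fingers straddle the ridge (310,420) and the tab (437,420) with clear gaps on both sides. I'll lower a little and pinch.

```bash
python3 -m creep '[{"jaw":36,"dx":0.5,"dy":0,"dz":2.5,"twist":0},{"jaw":20,"dx":0,"dy":0,"dz":0,"twist":0},{"jaw":18,"dx":0,"dy":0,"dz":0,"twist":0},{"jaw":18,"dx":0,"dy":0,"dz":0,"twist":0},{"jaw":18,"dx":0,"dy":0,"dz":0,"twist":0}]' 15; python3 - <<'E'
from h import *
im,p=snap("wrist","w4",(240,200,420,340),4)
s=readout.observe();print(s['t'],s['ee_pos'],s['ee_rot'],s['contact_force'],s['width'])
E
```

```text
t: 2.5
ee_pos: [0.5586, 0.0756, 0.0481]
ee_rot: [3.141, -0.045, 0.0]
contact_force: [1.2, -0.2, 0.9]
width: 0.021
2.55 [0.55857696 0.07564828 0.04811925] [ 3.14122017e+00 -4.47944695e-02  2.52447540e-04] [ 0.01381565 -0.76208231  1.2312078 ] 0.021324449321835918
```

View pics/w4.png

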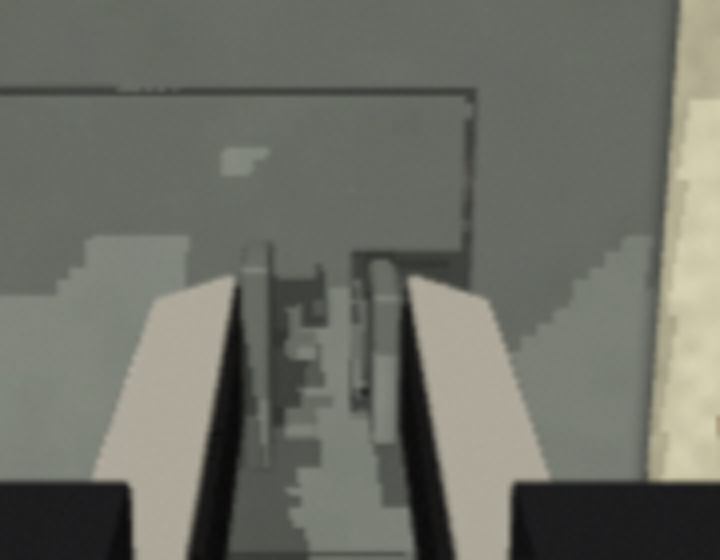

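The opening is 21.3 mm, so the tab is at its stop. Now I'll pivot along the arc about the hinge in small steps, watching the force.

```bash
python3 -m creep '[{"jaw":18,"dx":-0.5,"dy":0,"dz":-3.4,"twist":0},{"jaw":18,"dx":-0.7,"dy":0,"dz":-3.4,"twist":0},{"jaw":18,"dx":-0.8,"dy":0,"dz":-3.4,"twist":0},{"jaw":18,"dx":-1,"dy":0,"dz":-3.3,"twist":0},{"jaw":18,"dx":0,"dy":0,"dz":0,"twist":0}]' 15; python3 - <<'E'
from h import *
im,p=snap("wrist","w5",(200,180,440,360),3)
im,p=snap("side","sd5",(240,180,370,300),5)
s=readout.observe();print(s['t'],s['ee_pos'],s['ee_rot'],s['contact_force'],s['width'])
E
```

```text
t: 3.18
ee_pos: [0.5553, 0.0758, 0.0616]
ee_rot: [-3.141, 0.045, 0.0]
contact_force: [0.9, 0.2, -4.4]
width: 0.0221
3.275 [0.55532868 0.07574627 0.06145851] [-3.14126427e+00  4.48552478e-02  5.31252785e-04] [ 0.46185394  0.16760088 -3.42193808] 0.02198500421940036
```

View pics/w5.png

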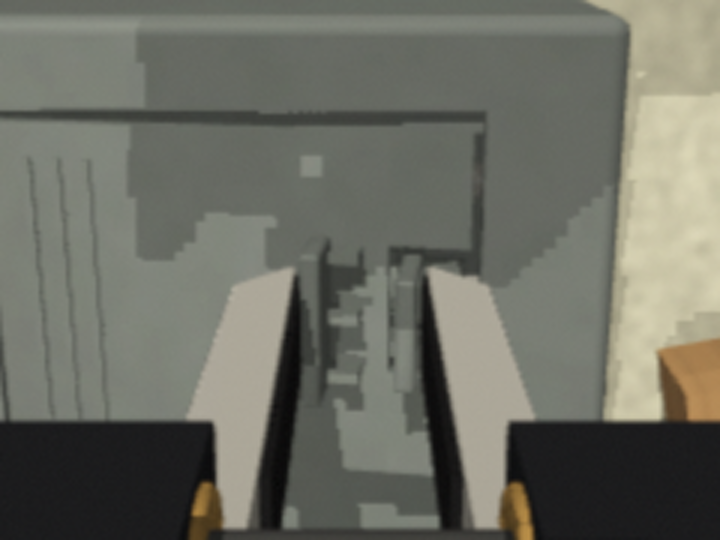

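View pics/sd5.png

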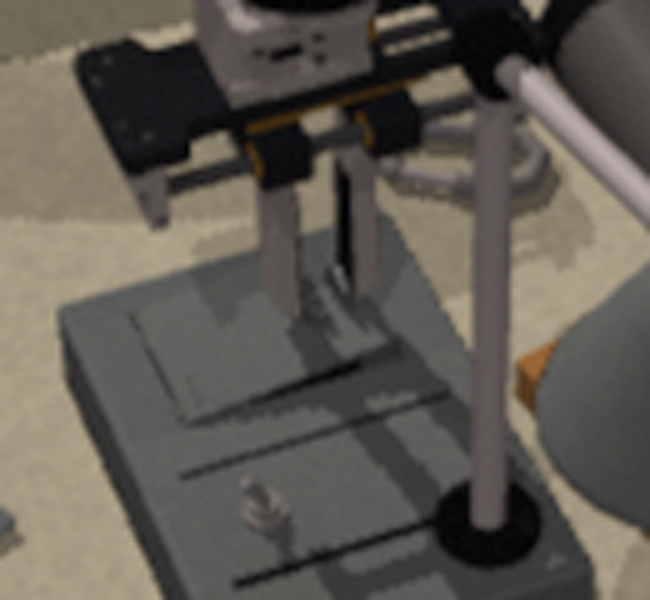

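The cover has swung up with its far edge still in the hinge, and the wrist sees only about 3.4 N. I'll continue towards 20 degrees.

```bash
python3 -m creep '[{"jaw":18,"dx":-1.1,"dy":0,"dz":-3.3,"twist":0},{"jaw":18,"dx":-1.2,"dy":0,"dz":-3.2,"twist":0},{"jaw":18,"dx":-1.4,"dy":0,"dz":-3.2,"twist":0},{"jaw":18,"dx":-1.5,"dy":0,"dz":-3.1,"twist":0},{"jaw":18,"dx":0,"dy":0,"dz":0,"twist":0}]' 15; python3 -m creep '[{"jaw":18,"dx":-1.7,"dy":0,"dz":-3,"twist":0},{"jaw":18,"dx":-1.8,"dy":0,"dz":-3,"twist":0},{"jaw":18,"dx":0,"dy":0,"dz":0,"twist":0}]' 15;python3 - <<'E'
from h import *
im,p=snap("wrist","w6",(200,180,440,360),3)
im,p=snap("side","sd6",(240,180,370,300),5)
s=readout.observe();print(s['t'],s['ee_pos'],s['ee_rot'],s['contact_force'],s['width'])
E
```

```text
t: 3.9
ee_pos: [0.5507, 0.0759, 0.0749]
ee_rot: [3.141, -0.045, 0.002]
contact_force: [1.6, -0.0, -2.4]
width: 0.0222
t: 4.28
ee_pos: [0.547, 0.0759, 0.0807]
ee_rot: [3.141, -0.045, 0.001]
contact_force: [2.5, -1.0, -0.6]
width: 0.0224
4.375 [0.54706625 0.07591178 0.08054306] [ 3.14116689e+00 -4.49103465e-02  1.12365453e-03] [ 2.66394991 -0.04584598 -1.06952888] 0.022622752132166406
```

View pics/w6.png

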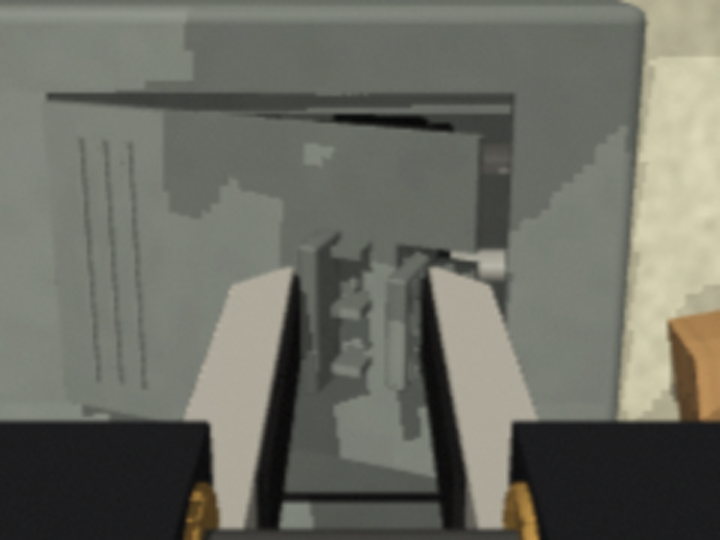

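View pics/sd6.png

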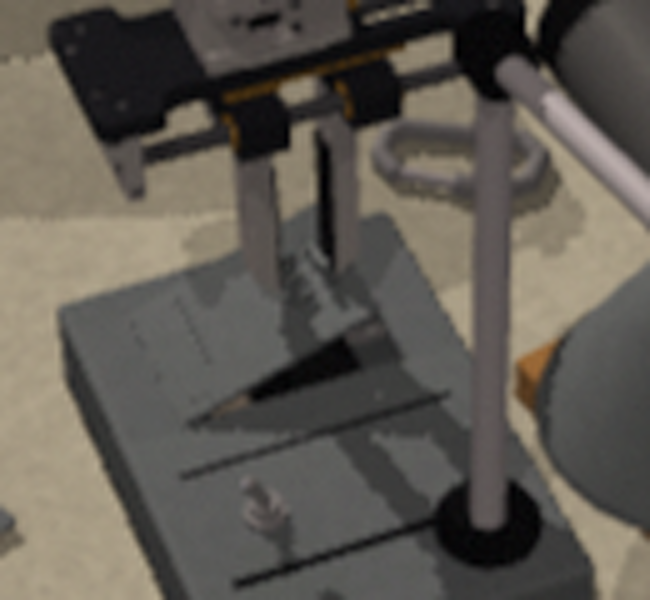

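The cover is at about 22–25°, the pack and contacts are visible beneath it, and forces stay under 3 N. I'll finish the swing to about 30°, then draw out along the cover's own +x.

```bash
python3 -m creep '[{"jaw":18,"dx":-1.3,"dy":0,"dz":-3,"twist":0},{"jaw":18,"dx":-1.6,"dy":0,"dz":-3,"twist":0},{"jaw":18,"dx":0,"dy":0,"dz":0,"twist":0}]' 15; python3 -m creep '[{"jaw":18,"dx":1.8,"dy":0,"dz":-1,"twist":0},{"jaw":18,"dx":1.8,"dy":0,"dz":-1,"twist":0},{"jaw":18,"dx":1.8,"dy":0,"dz":-1,"twist":0},{"jaw":18,"dx":0,"dy":0,"dz":0,"twist":0}]' 15;python3 - <<'E'
from h import *
im,p=snap("wrist","w7",(200,180,440,360),3)
im,p=snap("side","sd7",(240,180,370,300),5)
s=readout.observe();print(s['t'],s['ee_pos'],s['ee_rot'],s['contact_force'],s['width'])
E
```

```text
t: 4.75
ee_pos: [0.544, 0.076, 0.0867]
ee_rot: [3.141, -0.045, 0.001]
contact_force: [3.0, -0.3, -0.7]
width: 0.0222
t: 5.25
ee_pos: [0.5492, 0.0759, 0.0891]
ee_rot: [-3.141, 0.045, 0.001]
contact_force: [0.6, 0.2, -1.9]
width: 0.0226
5.35 [0.54918874 0.07590964 0.08914731] [-3.14126746e+00  4.48899575e-02  5.86415991e-04] [-0.10142724 -0.27871202 -1.54089096] 0.02219059700202421
```

View pics/w7.png

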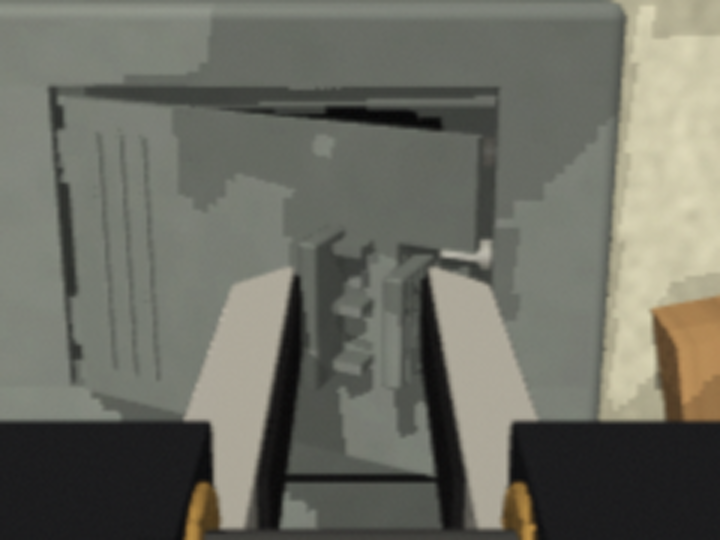

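View pics/sd7.png

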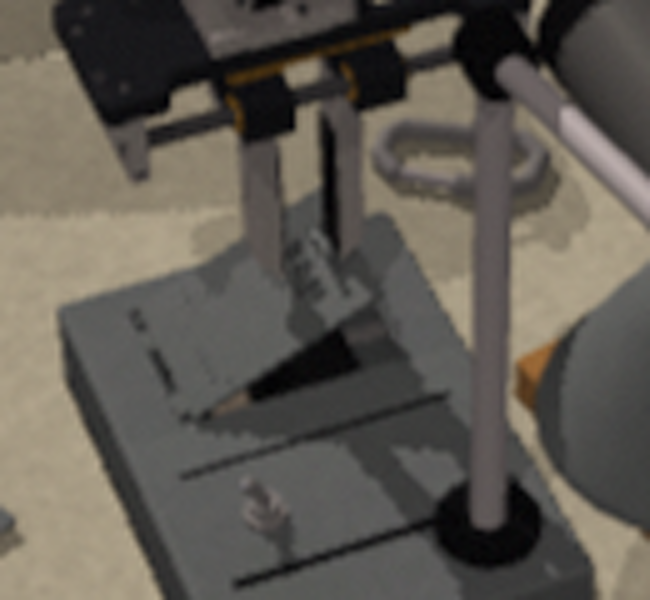

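A gap of a few mm has opened at the hinge edge and forces are low. Drawing on.

```bash
python3 -m creep '[{"jaw":18,"dx":1.8,"dy":0,"dz":-1,"twist":0},{"jaw":18,"dx":1.8,"dy":0,"dz":-1,"twist":0},{"jaw":18,"dx":1.8,"dy":0,"dz":-1,"twist":0},{"jaw":18,"dx":1.8,"dy":0,"dz":-1,"twist":0},{"jaw":18,"dx":1.8,"dy":0,"dz":-1,"twist":0},{"jaw":18,"dx":0,"dy":0,"dz":0,"twist":0}]' 15;python3 - <<'E'
from h import *
im,p=snap("wrist","w8",(200,180,440,360),3)
im,p=snap("side","sd8",(240,180,370,300),5)
s=readout.observe();print(s['t'],s['ee_pos'],s['ee_rot'],s['contact_force'],s['width'])
E
```

```text
t: 6.1
ee_pos: [0.5585, 0.0756, 0.0944]
ee_rot: [3.141, -0.045, 0.0]
contact_force: [-0.3, 0.6, -0.2]
width: 0.0227
6.2 [0.55824112 0.07566639 0.09421044] [-3.14123728e+00  4.48986077e-02  2.33085265e-04] [ 0.20990536 -0.23583847 -0.7714764 ] 0.022298826666494596
```

View pics/w8.png

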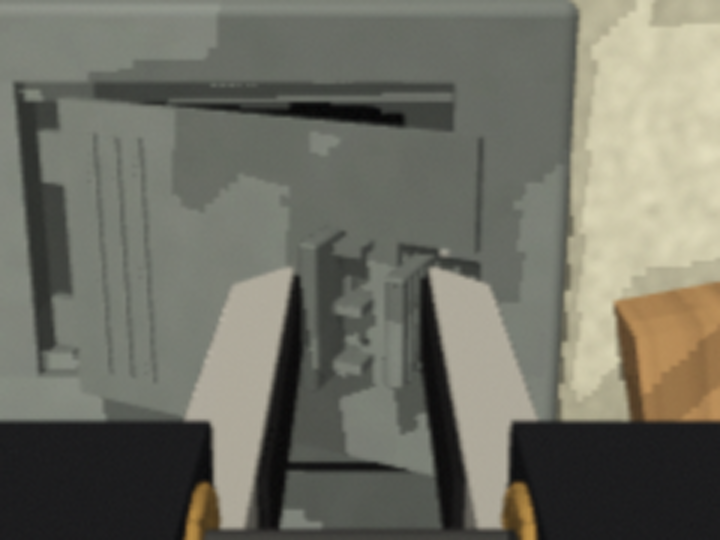

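View pics/sd8.png

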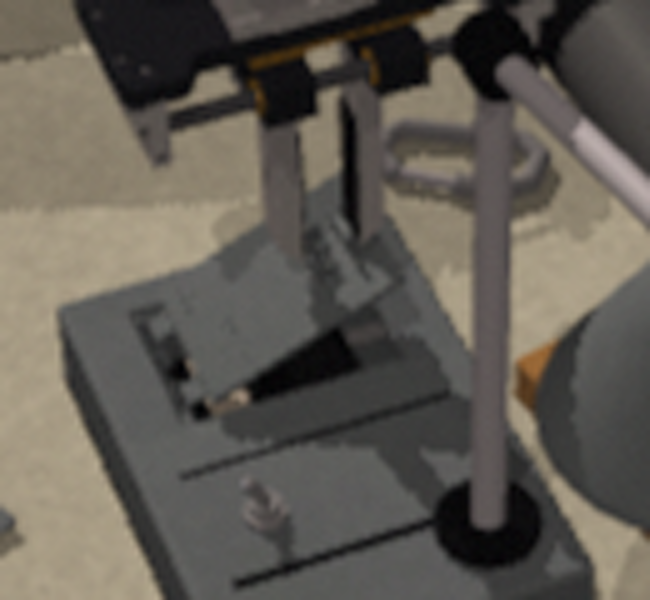

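```bash
python3 -m creep '[{"jaw":18,"dx":2,"dy":0,"dz":-1.1,"twist":0},{"jaw":18,"dx":2,"dy":0,"dz":-1.1,"twist":0},{"jaw":18,"dx":2,"dy":0,"dz":-1.5,"twist":0},{"jaw":18,"dx":0,"dy":0,"dz":-5,"twist":0},{"jaw":18,"dx":0,"dy":0,"dz":-5,"twist":0},{"jaw":18,"dx":0,"dy":0,"dz":0,"twist":0}]' 15;python3 - <<'E'
from h import *
im,p=snap("wrist","w9",(200,180,440,360),3)
im,p=snap("side","sd9",(240,180,370,300),5)
s=readout.observe();print(s['t'],s['ee_pos'],s['ee_rot'],s['contact_force'],s['width'])
E
```

```text
t: 6.95
ee_pos: [0.5647, 0.0755, 0.1087]
ee_rot: [3.141, -0.045, 0.002]
contact_force: [0.0, 0.1, 0.1]
width: 0.0221
7.05 [0.56427993 0.07546183 0.10805922] [ 3.14125587e+00 -4.49352300e-02  2.12078298e-04] [-0.06186777 -0.75439162 -0.46422075] 0.022219450742697062
```

View pics/w9.png

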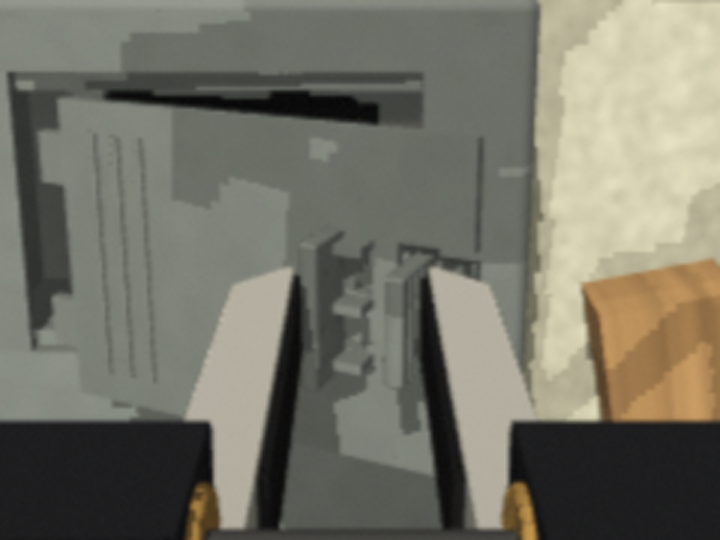

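View pics/sd9.png

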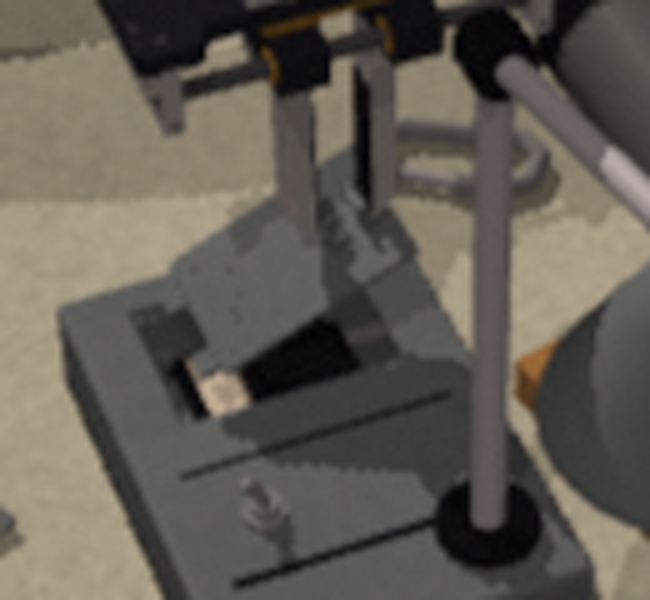

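The cover is clear, held at about 30° tilt, and nothing is touching it. I'll carry it to the free patch near (0.60,0.27).

```bash
python3 -m creep '[{"jaw":18,"dx":0,"dy":0,"dz":-15,"twist":0},{"jaw":18,"dx":0,"dy":-10,"dz":-25,"twist":0},{"jaw":18,"dx":5,"dy":-22,"dz":-5,"twist":0},{"jaw":18,"dx":9,"dy":-30,"dz":0,"twist":0},{"jaw":18,"dx":10,"dy":-35,"dz":0,"twist":0},{"jaw":18,"dx":10,"dy":-35,"dz":0,"twist":0},{"jaw":18,"dx":10,"dy":-30,"dz":0,"twist":0},{"jaw":18,"dx":9,"dy":-22,"dz":0,"twist":0},{"jaw":18,"dx":5,"dy":-13,"dz":0,"twist":0},{"jaw":18,"dx":0,"dy":0,"dz":0,"twist":0},{"jaw":18,"dx":0,"dy":0,"dz":0,"twist":0}]' 18;python3 - <<'E'
from h import *
im,p=snap("wrist","w10")
im,p=snap("side","sd10",(150,60,390,240),3)
s=readout.observe();print(s['t'],s['ee_pos'],s['ee_rot'],s['contact_force'],s['width'])
E
```

```text
t: 8.43
ee_pos: [0.6278, 0.27, 0.1531]
ee_rot: [3.141, -0.046, -0.0]
contact_force: [0.0, -0.3, -0.8]
width: 0.0222
8.525 [0.62775816 0.26993723 0.15304506] [ 3.14107215e+00 -4.62800569e-02 -3.56189580e-04] [ 0.41909327  0.26433484 -1.23305074] 0.02217451625300677
```

View pics/w10.png

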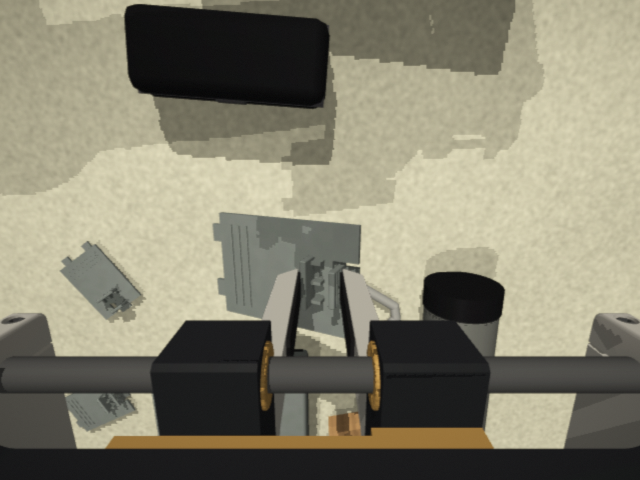

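View pics/sd10.png

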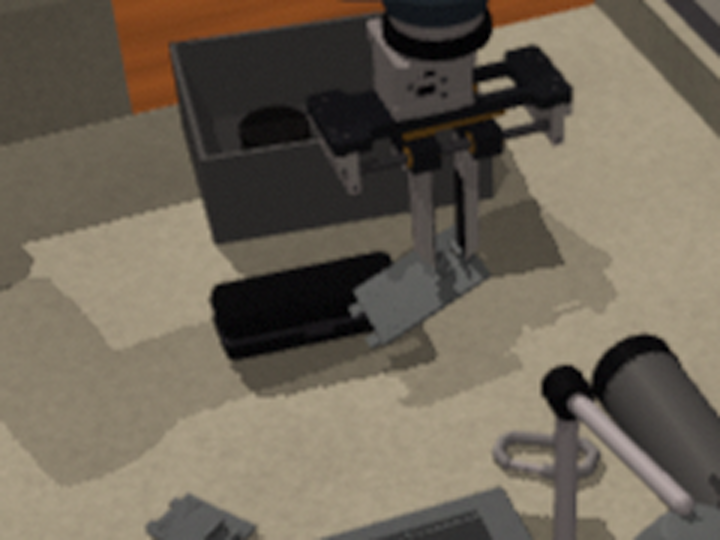

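The cover is held at about 28° with its lug edge lowest, and the shelf below is bare. The carabiner at (380,300) is off to the side. I'll lower to just above first touch, then let the cover pivot flat on its edge.

```bash
python3 -m creep '[{"jaw":18,"dx":0,"dy":0,"dz":30,"twist":0},{"jaw":18,"dx":0,"dy":0,"dz":30,"twist":0},{"jaw":18,"dx":0,"dy":0,"dz":20,"twist":0},{"jaw":18,"dx":0,"dy":0,"dz":10,"twist":0},{"jaw":18,"dx":0,"dy":0,"dz":5,"twist":0},{"jaw":18,"dx":0,"dy":0,"dz":0,"twist":0}]' 15; python3 -m creep '[{"jaw":18,"dx":1,"dy":0,"dz":3,"twist":0},{"jaw":18,"dx":1.8,"dy":0,"dz":3,"twist":0},{"jaw":18,"dx":1.8,"dy":0,"dz":3,"twist":0},{"jaw":18,"dx":1.8,"dy":0,"dz":3,"twist":0},{"jaw":18,"dx":0,"dy":0,"dz":0,"twist":0}]'; python3 - <<'E'
from h import *
im,p=snap("wrist","w11",(200,180,440,360),3)
im,p=snap("side","sd11",(210,90,390,225),4)
s=readout.observe();print(s['t'],s['ee_pos'],s['ee_rot'],s['contact_force'],s['width'])
E
```

```text
t: 9.28
ee_pos: [0.6283, 0.2708, 0.0585]
ee_rot: [-3.141, 0.045, -0.001]
contact_force: [0.5, 0.4, -0.7]
width: 0.0221
t: 9.9
ee_pos: [0.6345, 0.2706, 0.046]
ee_rot: [-3.141, 0.045, -0.0]
contact_force: [-0.6, -0.2, 1.2]
width: 0.022
10.0 [0.63444824 0.27056175 0.04612295] [-3.14117990e+00  4.50043674e-02 -2.73115253e-04] [-0.50379244  0.35454148  0.19707507] 0.02239014947574722
```

View pics/sd11.png

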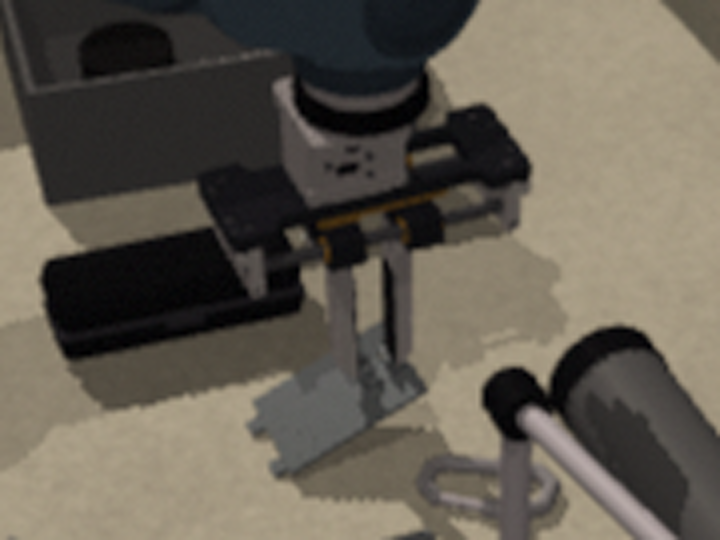

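The lugs are just touching the shelf (shadow meets edge at (275,470)). I'll pivot it down flat along the arc.

```bash
python3 -m creep '[{"jaw":18,"dx":1.7,"dy":0,"dz":3.5,"twist":0},{"jaw":18,"dx":1.6,"dy":0,"dz":3.5,"twist":0},{"jaw":18,"dx":1.4,"dy":0,"dz":3.5,"twist":0},{"jaw":18,"dx":1.2,"dy":0,"dz":3.5,"twist":0},{"jaw":18,"dx":1,"dy":0,"dz":3.5,"twist":0},{"jaw":18,"dx":0,"dy":0,"dz":0,"twist":0}]' 15; python3 -m creep '[{"jaw":18,"dx":0.9,"dy":0,"dz":3.5,"twist":0},{"jaw":18,"dx":0.7,"dy":0,"dz":3.5,"twist":0},{"jaw":18,"dx":0.6,"dy":0,"dz":3,"twist":0},{"jaw":18,"dx":0,"dy":0,"dz":0,"twist":0}]'; python3 - <<'E'
from h import *
im,p=snap("wrist","w12",(200,180,440,360),3)
im,p=snap("side","sd12",(210,90,390,225),4)
s=readout.observe();print(s['t'],s['ee_pos'],s['ee_rot'],s['contact_force'],s['width'])
E
```

```text
t: 10.75
ee_pos: [0.6409, 0.2702, 0.0279]
ee_rot: [3.141, -0.045, -0.001]
contact_force: [1.8, 0.4, 1.7]
width: 0.0212
t: 11.25
ee_pos: [0.6433, 0.2703, 0.0181]
ee_rot: [3.141, -0.045, -0.001]
contact_force: [1.0, -0.4, 1.3]
width: 0.0213
11.35 [0.64324787 0.27027713 0.01828502] [ 3.14118208e+00 -4.48543242e-02 -5.46469996e-04] [0.96810799 0.04846648 1.67017606] 0.02095822601220657
```

View pics/sd12.png

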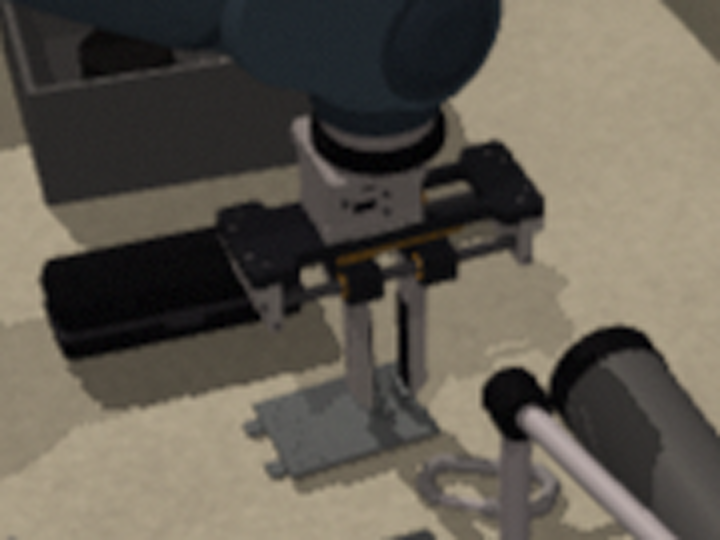

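View pics/w12.png

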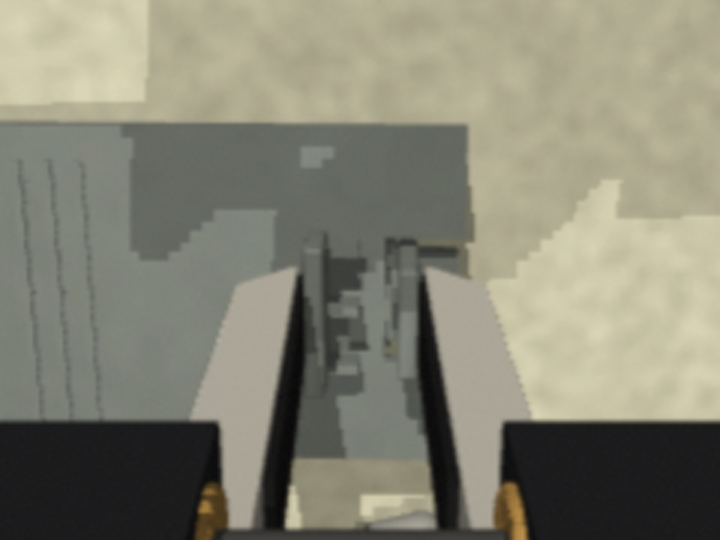

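It is nearly flat. I'll lower the last few mm until the force shows contact.

```bash
python3 -m creep '[{"jaw":18,"dx":0.4,"dy":0,"dz":2.5,"twist":0},{"jaw":18,"dx":0.2,"dy":0,"dz":2,"twist":0},{"jaw":18,"dx":0,"dy":0,"dz":0,"twist":0}]' 15; python3 -m creep '[{"jaw":18,"dx":0,"dy":0,"dz":1.5,"twist":0},{"jaw":18,"dx":0,"dy":0,"dz":0,"twist":0}]';python3 - <<'E'
from h import *
im,p=snap("side","sd13",(240,140,360,230),6)
s=readout.observe();print(s['t'],s['ee_pos'],s['ee_rot'],s['contact_force'],s['width'])
E
```

```text
t: 11.72
ee_pos: [0.6441, 0.2703, 0.0149]
ee_rot: [3.141, -0.045, -0.0]
contact_force: [-1.4, -1.4, 7.0]
width: 0.0211
t: 11.98
ee_pos: [0.6442, 0.2703, 0.0146]
ee_rot: [3.141, -0.044, -0.001]
contact_force: [-5.0, -2.1, 12.6]
width: 0.0214
12.025 [0.64416944 0.27031858 0.01460625] [ 3.14078896e+00 -4.44397710e-02 -7.26355310e-04] [-5.04057575 -2.78299149 13.31575663] 0.021279976074170936
```

View pics/sd13.png

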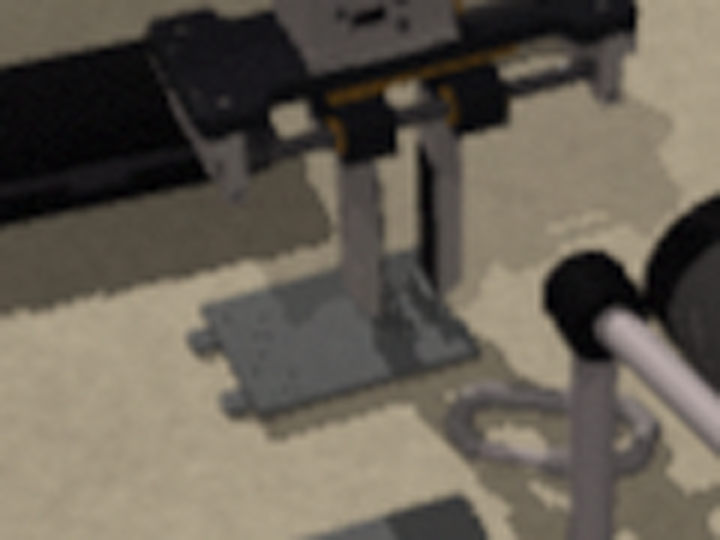

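It is flat and on the shelf (force rose to 13 N). I'll ease off 2 mm, open and lift away.

```bash
python3 -m creep '[{"jaw":18,"dx":0,"dy":0,"dz":-1.8,"twist":0},{"jaw":24,"dx":0,"dy":0,"dz":0,"twist":0},{"jaw":34,"dx":0,"dy":0,"dz":0,"twist":0},{"jaw":48,"dx":-1,"dy":0,"dz":0,"twist":0},{"jaw":50,"dx":0,"dy":0,"dz":-10,"twist":0},{"jaw":50,"dx":0,"dy":0,"dz":-40,"twist":0},{"jaw":50,"dx":0,"dy":0,"dz":-55,"twist":0},{"jaw":50,"dx":0,"dy":0,"dz":-30,"twist":0}]' 15;python3 - <<'E'
from h import *
im,p=snap("side","sd14",(180,100,420,280),3)
im,p=snap("wrist","w14")
s=readout.observe();print(s['t'],s['ee_pos'],s['ee_rot'],s['contact_force'],s['width'])
E
```

```text
t: 13.02
ee_pos: [0.644, 0.2707, 0.1533]
ee_rot: [-3.14, 0.045, -0.006]
contact_force: [0.3, 0.9, -0.2]
width: 0.05
13.125 [0.64541513 0.27108662 0.15468734] [-3.13902926  0.04467382 -0.01270479] [ 0.19200996 -0.73157572  0.57970085] 0.0500728564999728
```

View pics/sd14.png

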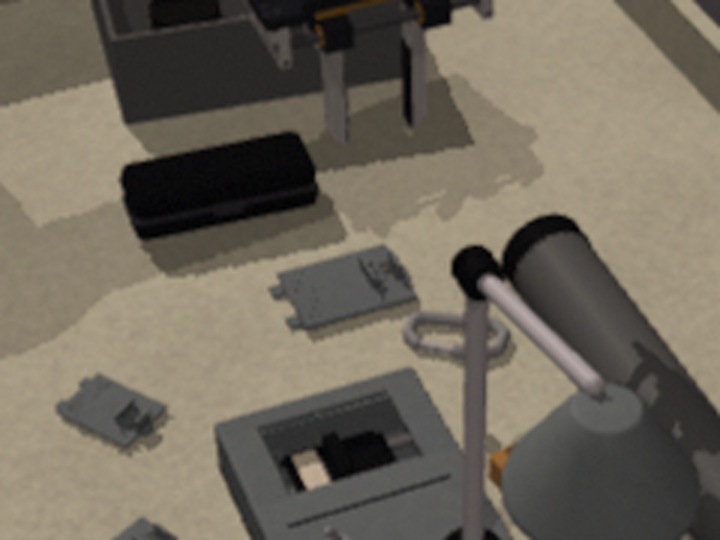

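View pics/w14.png

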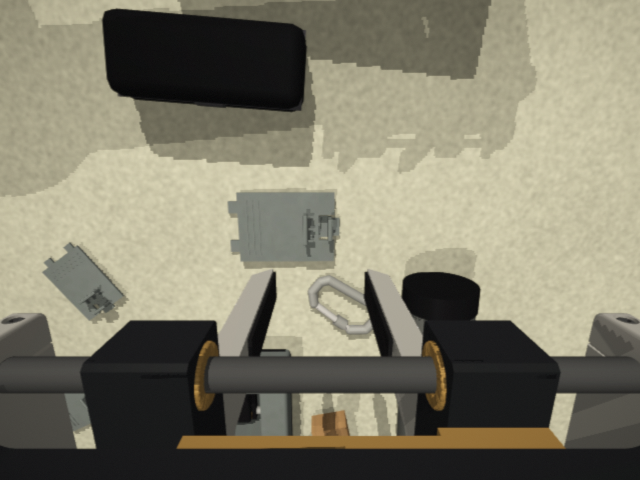

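The cover lies flat with its ridge up, at about (285,228) in the wrist view, and is clearly larger than the look-alike at (85,282). It is clear of the carabiner. Next, the pack.

```bash
python3 -m creep '[{"jaw":50,"dx":-10,"dy":20,"dz":0,"twist":0},{"jaw":50,"dx":-20,"dy":35,"dz":0,"twist":0},{"jaw":50,"dx":-20,"dy":35,"dz":0,"twist":0},{"jaw":50,"dx":-20,"dy":35,"dz":0,"twist":0},{"jaw":50,"dx":-20,"dy":35,"dz":5,"twist":0},{"jaw":50,"dx":-15,"dy":25,"dz":5,"twist":0},{"jaw":50,"dx":-5,"dy":14,"dz":0,"twist":0},{"jaw":50,"dx":0,"dy":0,"dz":0,"twist":0},{"jaw":50,"dx":0,"dy":0,"dz":0,"twist":0}]' 15;python3 - <<'E'
from h import *
im,p=snap("wrist","w15",(210,170,410,320),4)
im,p=snap("side","sd15",(240,180,370,300),5)
s=readout.observe();print(s['t'],s['ee_pos'],s['ee_rot'],s['contact_force'],s['width'])
E
```

```text
t: 14.25
ee_pos: [0.5278, 0.0751, 0.1393]
ee_rot: [-3.141, 0.044, -0.0]
contact_force: [0.3, -1.0, -0.3]
width: 0.0498
14.35 [0.52781742 0.07518378 0.13934876] [-3.14116948e+00  4.33842143e-02 -4.43607651e-04] [-0.34551885  0.15128345 -0.47840176] 0.050014016057474166
```

View pics/w15.png

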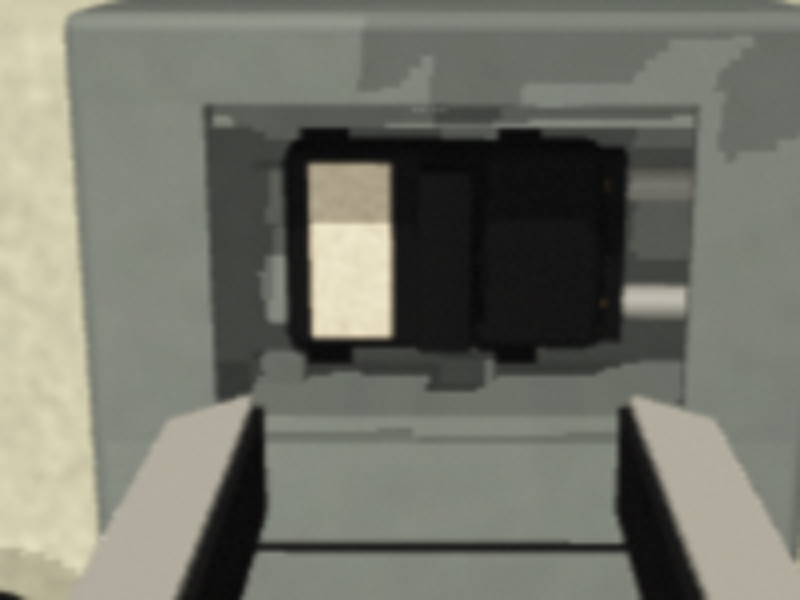

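View pics/sd15.png

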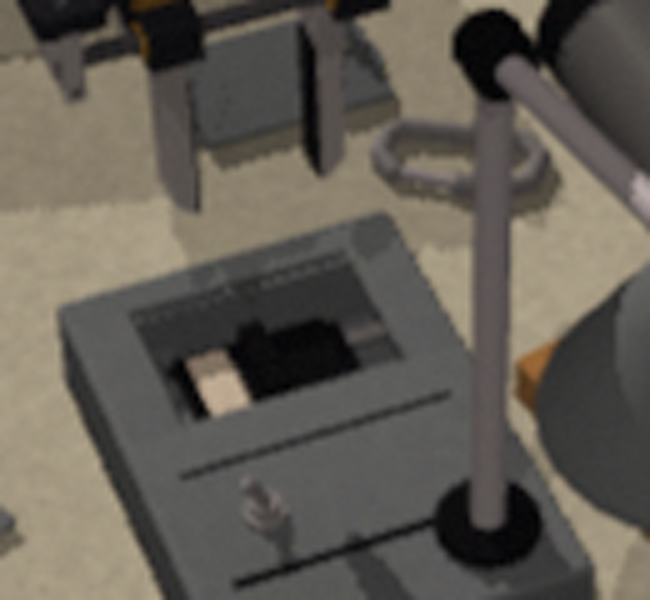

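The pack is visible with its grip bar at crop x 415–475 and the contact springs on the right (+x). I'll measure the bar.

```bash
python3 - <<'E'
from h import *
import pickle
p=pickle.load(open("pics/w15.pkl","rb"))
im=cv2.imread("pics/w15_raw.png")[170:320,210:410]
b=cv2.LUT(im,np.clip((np.arange(256)/70.)**.7*255,0,255).astype(np.uint8))
cv2.imwrite("pics/w15b.png",cv2.resize(b,None,fx=4,fy=4,interpolation=cv2.INTER_CUBIC))
f=lambda L,z:onz(p,np.array(L)/4+[210,170],z).round(4)
print('bar',f([(415,172),(472,172),(472,345),(415,345)],.036))
print('hatch',f([(206,106),(697,106),(684,402),(217,402)],.046))
E
```

```text
bar [[0.5231 0.0959 0.036 ]
 [0.5351 0.0956 0.036 ]
 [0.5343 0.0573 0.036 ]
 [0.5219 0.0576 0.036 ]]
hatch [[0.4818 0.1125 0.046 ]
 [0.5804 0.1097 0.046 ]
 [0.579  0.0465 0.046 ]
 [0.4796 0.0493 0.046 ]]
```

View pics/w15b.png

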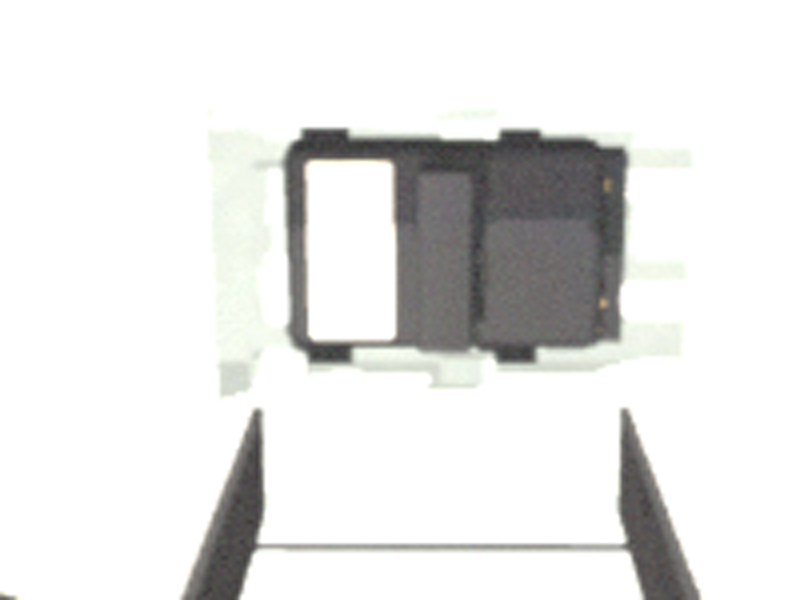

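The bar centre is at about (0.5286,0.0766), in line with the expected place. Descending and gripping.

```bash
python3 -m creep '[{"jaw":46,"dx":1,"dy":-0.8,"dz":40,"twist":0},{"jaw":44,"dx":0,"dy":0,"dz":40,"twist":0},{"jaw":40,"dx":0,"dy":0,"dz":20,"twist":0},{"jaw":40,"dx":0,"dy":0,"dz":11,"twist":0},{"jaw":40,"dx":0,"dy":0,"dz":0,"twist":0}]' 30; python3 -m creep '[{"jaw":24,"dx":0,"dy":0,"dz":0,"twist":0},{"jaw":8,"dx":0,"dy":0,"dz":0,"twist":0},{"jaw":8,"dx":0,"dy":0,"dz":0,"twist":0},{"jaw":8,"dx":0,"dy":0,"dz":0,"twist":0}]' 30; python3 - <<'E'
from h import *
im,p=snap("wrist","w16",(210,170,410,320),4)
s=readout.observe();print(s['t'],s['ee_pos'],s['ee_rot'],s['contact_force'],s['width'])
E
```

```text
t: 14.98
ee_pos: [0.5283, 0.0756, 0.028]
ee_rot: [-3.141, 0.044, 0.001]
contact_force: [0.0, 0.7, 0.4]
width: 0.0405
t: 15.48
ee_pos: [0.5287, 0.0753, 0.0288]
ee_rot: [3.141, -0.045, 0.001]
contact_force: [-1.4, 0.4, 2.9]
width: 0.0113
15.525 [0.52872282 0.0752662  0.02883716] [ 3.14124379e+00 -4.50372828e-02  1.00396447e-03] [-1.26034111  0.61829727  3.70163485] 0.011565500530541947
```

View pics/w16.png

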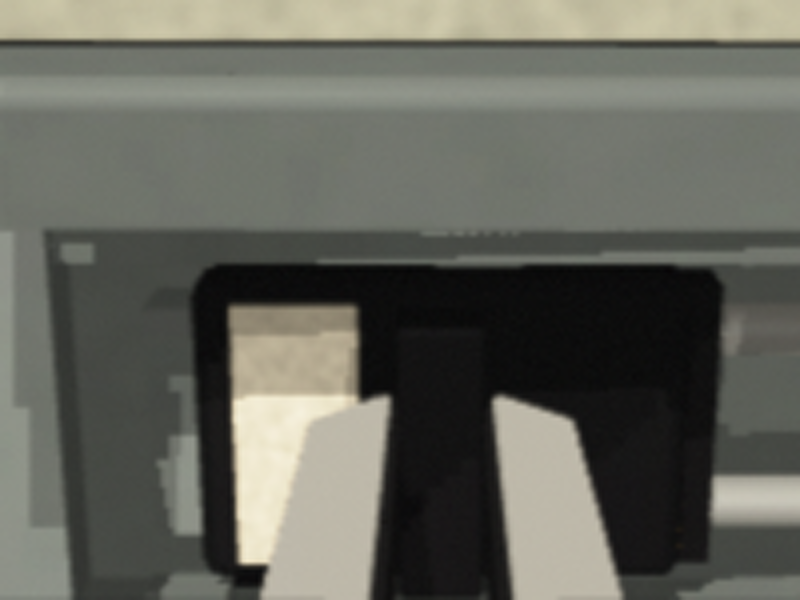

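The bar is gripped (11.5 mm opening). I'll raise it 1.5–2 mm and check that it carries the pack's weight.

```bash
python3 -m creep '[{"jaw":8,"dx":0,"dy":0,"dz":-1,"twist":0},{"jaw":8,"dx":0,"dy":0,"dz":-1,"twist":0},{"jaw":8,"dx":0,"dy":0,"dz":0,"twist":0}]' 35; python3 - <<'E'
from h import *
s=readout.observe();print(s['ee_pos'],s['contact_force'],s['width'])
E
```

```text
t: 15.9
ee_pos: [0.5283, 0.0753, 0.0301]
ee_rot: [-3.141, 0.045, 0.0]
contact_force: [1.6, -0.0, -1.3]
width: 0.0112
[0.52828038 0.07529785 0.03008822] [ 1.63197556 -0.00577758 -1.26156224] 0.011202248338665913
```

It has risen about 1.3–1.5 mm and carries roughly the pack's weight. I'll slide along +x in small steps.

```bash
python3 -m creep '[{"jaw":8,"dx":1,"dy":0,"dz":0,"twist":0},{"jaw":8,"dx":1,"dy":0,"dz":0,"twist":0},{"jaw":8,"dx":1,"dy":0,"dz":0,"twist":0},{"jaw":8,"dx":1,"dy":0,"dz":0,"twist":0},{"jaw":8,"dx":0,"dy":0,"dz":0,"twist":0}]' 35;python3 -m creep '[{"jaw":8,"dx":1,"dy":0,"dz":0,"twist":0},{"jaw":8,"dx":1,"dy":0,"dz":0,"twist":0},{"jaw":8,"dx":0.5,"dy":0,"dz":0,"twist":0},{"jaw":8,"dx":0,"dy":0,"dz":0,"twist":0}]' 35; python3 - <<'E'
from h import *
im,p=snap("wrist","w17",(210,170,410,320),4)
s=readout.observe();print(s['ee_pos'],s['contact_force'],s['width'])
E
```

```text
t: 16.52
ee_pos: [0.5317, 0.0752, 0.0299]
ee_rot: [-3.141, 0.045, 0.003]
contact_force: [-4.3, 0.7, -1.4]
width: 0.0114
t: 17.02
ee_pos: [0.5344, 0.0752, 0.0299]
ee_rot: [-3.141, 0.045, 0.002]
contact_force: [-4.4, 0.4, -0.7]
width: 0.0115
[0.53435545 0.07514464 0.02993843] [-5.13544408 -1.16937146 -0.63134531] 0.0110269257325085
```

View pics/w17.png

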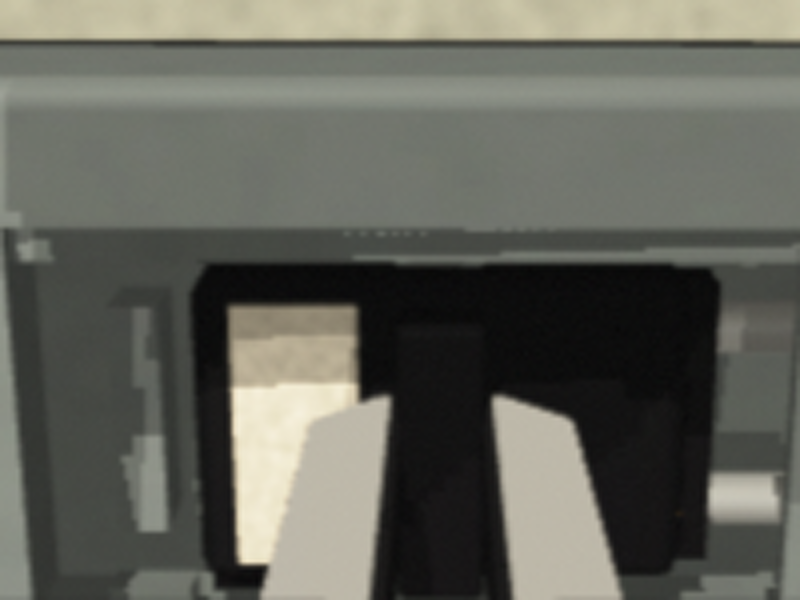

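It has moved about 6 mm with 5 N of spring force, and the pack has stayed with the fingers. I'll go to about 7 mm and lift slowly while holding that.

```bash
python3 -m creep '[{"jaw":8,"dx":0.8,"dy":0,"dz":0,"twist":0},{"jaw":8,"dx":0,"dy":0,"dz":0,"twist":0},{"jaw":8,"dx":0,"dy":0,"dz":-1,"twist":0},{"jaw":8,"dx":0,"dy":0,"dz":-1,"twist":0},{"jaw":8,"dx":0,"dy":0,"dz":-1,"twist":0},{"jaw":8,"dx":0,"dy":0,"dz":0,"twist":0}]' 35;python3 -m creep '[{"jaw":8,"dx":0,"dy":0,"dz":-2,"twist":0},{"jaw":8,"dx":0,"dy":0,"dz":-2,"twist":0},{"jaw":8,"dx":0,"dy":0,"dz":-2,"twist":0},{"jaw":8,"dx":0,"dy":0,"dz":0,"twist":0}]' 35; python3 - <<'E'
from h import *
im,p=snap("wrist","w18",(210,170,410,320),4)
im,p=snap("side","sd18",(240,180,370,300),5)
s=readout.observe();print(s['ee_pos'],s['contact_force'],s['width'])
E
```

```text
t: 17.82
ee_pos: [0.5342, 0.0752, 0.0321]
ee_rot: [-3.141, 0.045, 0.005]
contact_force: [-4.7, 0.5, -4.2]
width: 0.0114
t: 18.32
ee_pos: [0.5346, 0.0752, 0.0386]
ee_rot: [-3.141, 0.045, 0.004]
contact_force: [-5.0, -0.2, -4.5]
width: 0.0116
[0.53462016 0.07517494 0.03853637] [-5.4007934   0.35521949 -3.24309439] 0.011583880296150229
```

View pics/w18.png

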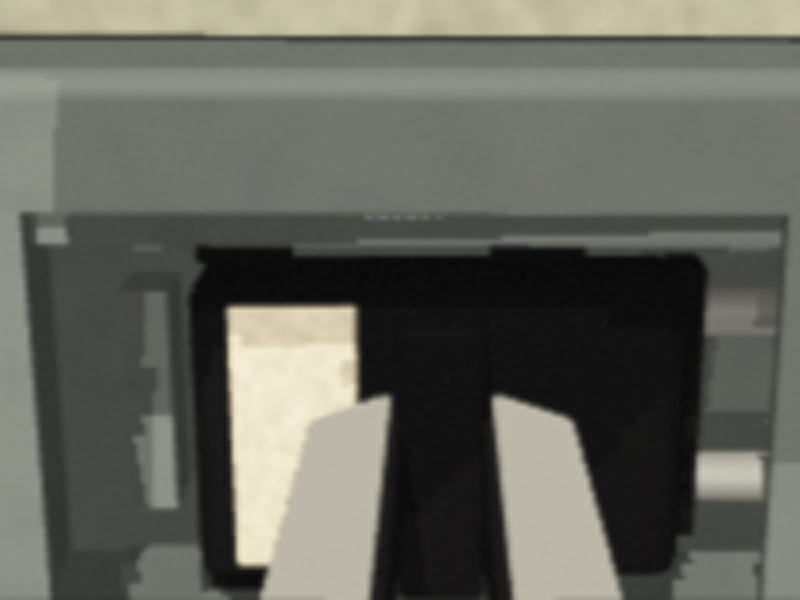

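View pics/sd18.png

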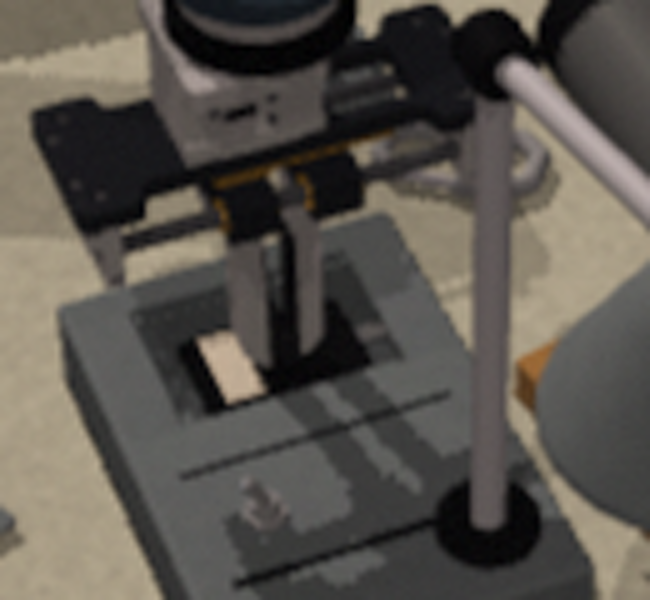

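The lugs are visible rising past the keepers, with a vertical force of only 3 N. Lifting further.

```bash
python3 -m creep '[{"jaw":8,"dx":0,"dy":0,"dz":-2,"twist":0},{"jaw":8,"dx":0,"dy":0,"dz":-2,"twist":0},{"jaw":8,"dx":0,"dy":0,"dz":-2,"twist":0},{"jaw":8,"dx":0,"dy":0,"dz":-2,"twist":0},{"jaw":8,"dx":0,"dy":0,"dz":0,"twist":0}]' 35;python3 -m creep '[{"jaw":8,"dx":0,"dy":0,"dz":-3,"twist":0},{"jaw":8,"dx":0,"dy":0,"dz":-4,"twist":0},{"jaw":8,"dx":0,"dy":0,"dz":-5,"twist":0},{"jaw":8,"dx":0,"dy":0,"dz":-6,"twist":0},{"jaw":8,"dx":0,"dy":0,"dz":0,"twist":0}]' 35; python3 - <<'E'
from h import *
im,p=snap("wrist","w19",(210,170,410,320),4)
im,p=snap("side","sd19",(240,180,370,300),5)
s=readout.observe();print(s['ee_pos'],s['contact_force'],s['width'])
E
```

```text
t: 19.05
ee_pos: [0.5371, 0.0749, 0.0483]
ee_rot: [3.141, -0.045, 0.005]
contact_force: [0.7, -0.3, -1.4]
width: 0.0114
t: 19.68
ee_pos: [0.5362, 0.0751, 0.066]
ee_rot: [3.141, -0.045, 0.002]
contact_force: [0.3, -0.1, -2.5]
width: 0.0115
[0.53567165 0.07511069 0.06532376] [-0.5466021   0.43212079 -2.1781655 ] 0.011482882427638319
```

View pics/sd19.png

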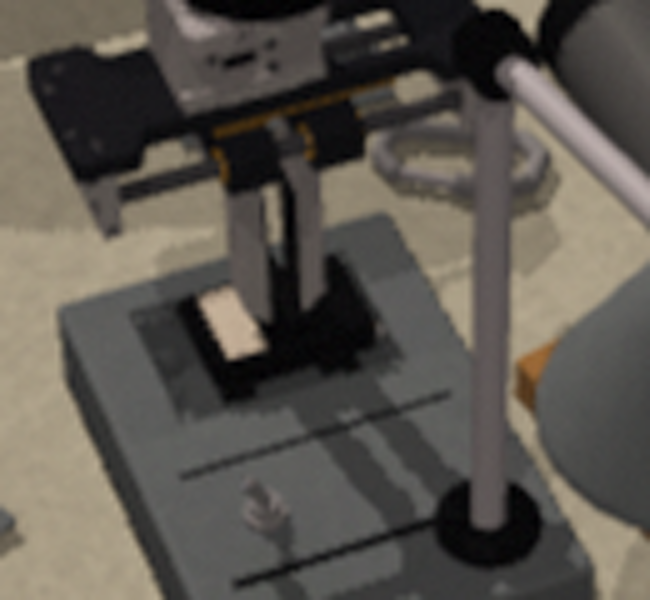

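The pack is free, held level, and only its own weight is felt. I'll carry it to about (0.475,0.30).

```bash
python3 -m creep '[{"jaw":8,"dx":0,"dy":0,"dz":-15,"twist":0},{"jaw":8,"dx":0,"dy":-5,"dz":-25,"twist":0},{"jaw":8,"dx":-5,"dy":-18,"dz":-10,"twist":0},{"jaw":8,"dx":-10,"dy":-30,"dz":0,"twist":0},{"jaw":8,"dx":-10,"dy":-35,"dz":0,"twist":0},{"jaw":8,"dx":-11,"dy":-38,"dz":0,"twist":0},{"jaw":8,"dx":-11,"dy":-38,"dz":0,"twist":0},{"jaw":8,"dx":-11,"dy":-30,"dz":0,"twist":0},{"jaw":8,"dx":-6,"dy":-20,"dz":0,"twist":0},{"jaw":8,"dx":-4,"dy":-9,"dz":0,"twist":0},{"jaw":8,"dx":0,"dy":0,"dz":0,"twist":0},{"jaw":8,"dx":0,"dy":0,"dz":0,"twist":0}]' 35; python3 - <<'E'
from h import *
im,p=snap("wrist","w20")
im,p=snap("side","sd20",(140,80,380,260),3)
s=readout.observe();print(s['t'],s['ee_pos'],s['contact_force'],s['width'])
E
```

```text
t: 21.28
ee_pos: [0.4741, 0.2994, 0.1152]
ee_rot: [3.141, -0.046, -0.0]
contact_force: [0.8, 0.5, -2.3]
width: 0.0114
21.375 [0.47430432 0.29931797 0.11525334] [ 0.14418472  0.42363277 -2.03296048] 0.01138597838034917
```

View pics/w20.png

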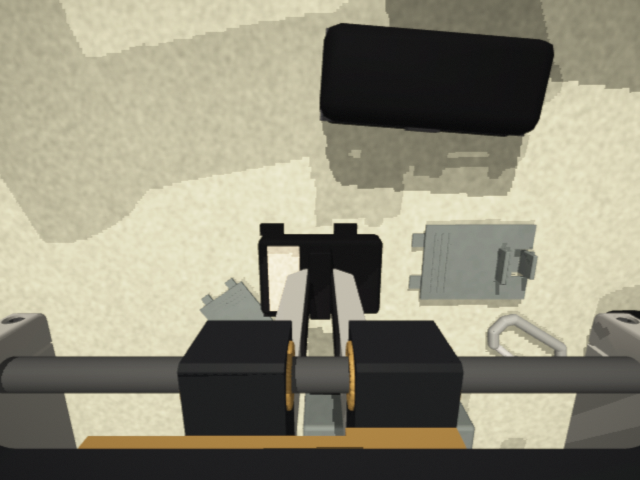

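View pics/sd20.png

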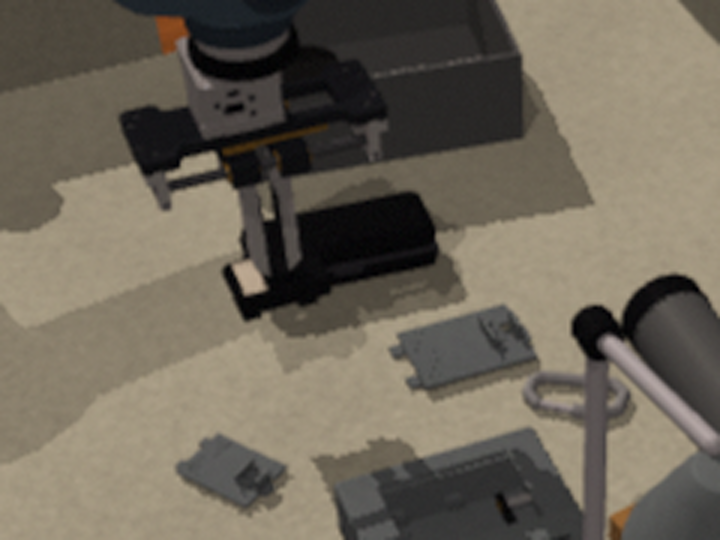

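```bash
python3 - <<'E'
from h import *
p=camera_params("wrist")
for n,u in dict(lkA=(235,280),lkB=(265,312),coverlug=(411,235),coverlug2=(409,280),case=(322,120)).items(): print(n,onz(p,u,0.004)[0].round(3))
E
```

```text
lkA [0.395 0.259 0.004]
lkB [0.42  0.226 0.004]
coverlug [0.555 0.296 0.004]
coverlug2 [0.555 0.254 0.004]
case [0.479 0.395 0.004]
```

The footprint (x 0.438–0.510, y 0.27–0.33) is clear of everything by at least 30 mm. Lowering.

```bash
python3 -m creep '[{"jaw":8,"dx":0,"dy":0,"dz":25,"twist":0},{"jaw":8,"dx":0,"dy":0,"dz":30,"twist":0},{"jaw":8,"dx":0,"dy":0,"dz":20,"twist":0},{"jaw":8,"dx":0,"dy":0,"dz":10,"twist":0},{"jaw":8,"dx":0,"dy":0,"dz":3,"twist":0},{"jaw":8,"dx":0,"dy":0,"dz":0,"twist":0}]' 35;python3 -m creep '[{"jaw":8,"dx":0,"dy":0,"dz":1.5,"twist":0},{"jaw":8,"dx":0,"dy":0,"dz":1.5,"twist":0},{"jaw":8,"dx":0,"dy":0,"dz":0,"twist":0}]'; python3 - <<'E'
from h import *
im,p=snap("side","sd21",(190,120,310,210),6)
s=readout.observe();print(s['t'],s['ee_pos'],s['contact_force'],s['width'])
E
```

```text
t: 22.12
ee_pos: [0.4747, 0.3002, 0.0279]
ee_rot: [-3.141, 0.045, -0.002]
contact_force: [0.3, 0.2, -2.1]
width: 0.0115
t: 22.5
ee_pos: [0.474, 0.3, 0.0243]
ee_rot: [-3.141, 0.045, -0.0]
contact_force: [0.9, -0.3, -2.0]
width: 0.0115
22.55 [0.47408486 0.29997454 0.02435388] [ 0.64733688  0.69919468 -0.63079706] 0.011608586742041793
```

View pics/sd21.png

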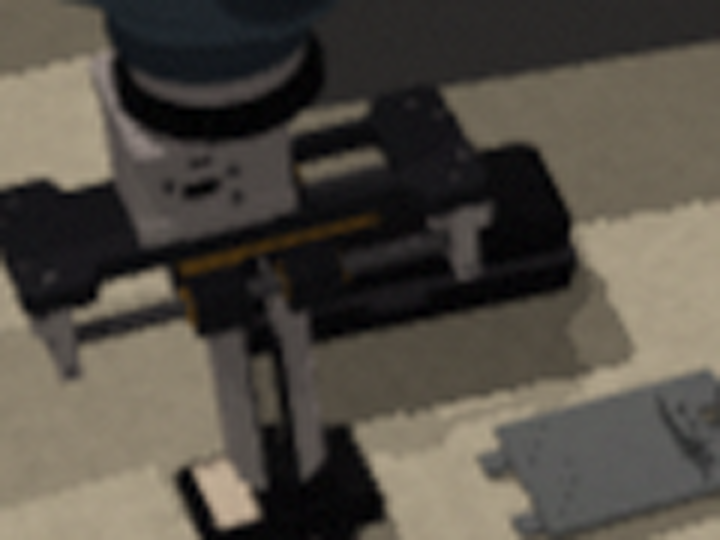

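```bash
python3 -m creep '[{"jaw":8,"dx":0,"dy":0,"dz":1.2,"twist":0},{"jaw":8,"dx":0,"dy":0,"dz":0.8,"twist":0},{"jaw":8,"dx":0,"dy":0,"dz":0,"twist":0}]' 35; python3 - <<'E'
from h import *
s=readout.observe();print(s['t'],s['ee_pos'],s['contact_force'])
E
```

```text
t: 22.92
ee_pos: [0.4742, 0.3, 0.0229]
ee_rot: [3.141, -0.045, -0.0]
contact_force: [-3.0, -0.9, 5.0]
width: 0.0113
22.925 [0.4741728  0.29999024 0.02286496] [-2.97863869 -0.89803464  4.95457899]
```

It is in contact with the shelf (+5 N). I'll open, lift clear and check.

```bash
python3 -m creep '[{"jaw":12,"dx":0,"dy":0,"dz":-0.8,"twist":0},{"jaw":20,"dx":0,"dy":0,"dz":0,"twist":0},{"jaw":36,"dx":0,"dy":0,"dz":0,"twist":0},{"jaw":40,"dx":0,"dy":0,"dz":-5,"twist":0},{"jaw":40,"dx":0,"dy":0,"dz":-30,"twist":0},{"jaw":40,"dx":0,"dy":0,"dz":-50,"twist":0},{"jaw":40,"dx":0,"dy":0,"dz":-50,"twist":0},{"jaw":40,"dx":0,"dy":0,"dz":-20,"twist":0},{"jaw":40,"dx":0,"dy":0,"dz":0,"twist":0}]' 20; python3 - <<'E'
from h import *
im,p=snap("side","sd22",(140,80,460,320),2.4)
im,p=snap("wrist","w22")
s=readout.observe();print(s['t'],s['ee_pos'],s['contact_force'],s['width'])
E
```

```text
t: 24.05
ee_pos: [0.4747, 0.3002, 0.1789]
ee_rot: [-3.14, 0.045, -0.003]
contact_force: [-0.1, -0.9, 0.2]
width: 0.04
24.15 [0.47293889 0.29947475 0.17580808] [ 0.4319845  -0.12810257 -0.55317057] 0.03985085299110127
```

View pics/sd22.png

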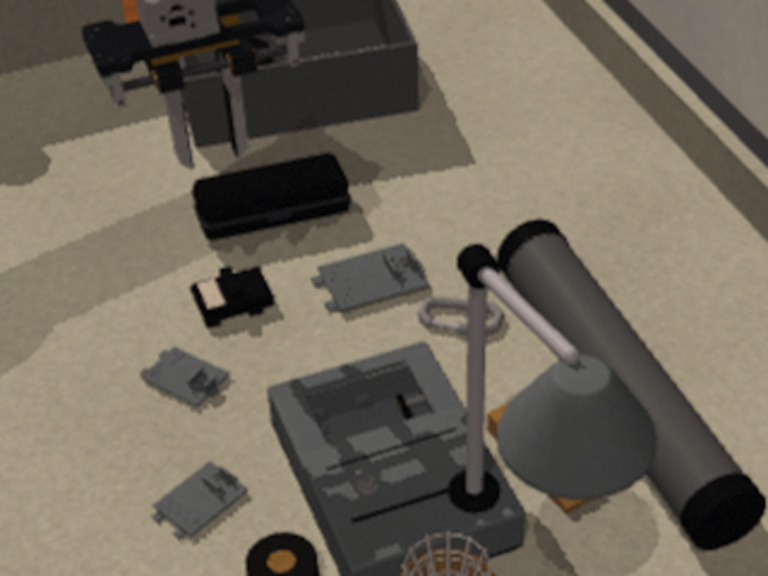

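View pics/w22.png

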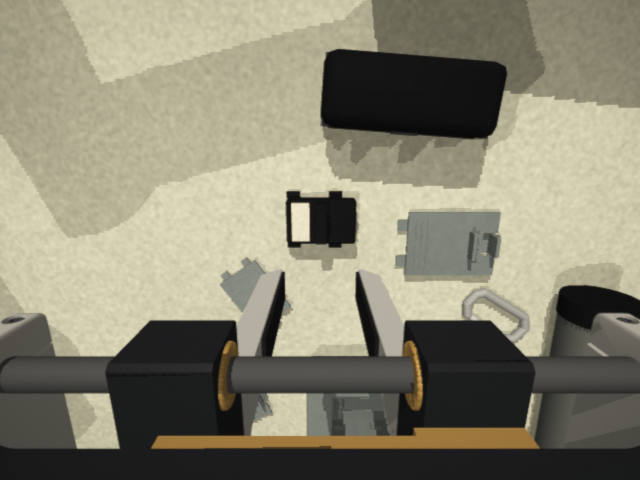

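The pack sits flat with its grip bar up (320,220) and the cover lies flat with its ridge up (452,243), both on bare shelf. The bay is empty, the other things look unmoved, and the gripper is clear. Handing in.

```bash
python3 -c "
from station import manip
print(manip.close_job())"
```

```text
the job is handed in; nothing more can be done
None
```

The job is done and handed in at about 24 s of the 58 s allowed.

- **Cover:** I pinched the tab against the ridge until it reached its stop (21.3 mm opening). The cover swung up about its hinge to roughly 30°, with wrist forces under 5 N. I drew it out, carried it to the shelf and pivoted it down flat, ridge up. Pressing it flat peaked at about 13 N.
- **Pack:** I gripped the bar, raised the pack about 1.5 mm and slid it some 6–7 mm against the contact springs (about 5 N). It lifted out with under 5 N vertical force and was set down grip bar up, near (0.474, 0.300).

**Last checks:** The final side and wrist pictures show the cover and pack both flat on bare shelf, the bay empty and nothing touching the gripper. The carabiner, glasses case and look-alikes appear where they were. I judged that by eye and did not measure it. No check failed. The first move call was refused for missing keys and moved nothing.

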